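# Weight down freshly glued tile trivets

## Robot

A 6-joint arm with a two-finger parallel gripper is mounted at the origin on the work surface. World frame = base frame: x ahead of the robot, y to its left, z up, the work surface at z = 0. Lengths are in m, angles in rad, forces in N, time in s.
With the tool pointing down it reaches from about 0.35 to 0.775 m from the base axis. Payload 7.3 kg.
Tool frame: the origin (TCP) lies at the very end of the fingers, on their centre line; the grasp point (between the pads) lies 19 mm behind it; z points along the fingers, y is the line along which they close (so a half turn about z gives the same grasp; the last joint's range is limited). The gripper opens to 92 mm and grips with 3 to 60 N. Pads are 19 mm wide; open, the fingers measure 130 mm over their backs; the gripper's body (75 mm by 190 mm) begins 47 mm behind the grasp point.
Start: joints at [1.074, 0.342, 1.524, -0, 1.275, -0.146], TCP at [0.18, 0.493, 0.197] pointing down, gripper open.
Joint ranges: [-2.53, 2.53], [-0.77, 2.02], [0.04, 2.7], [-1, 4.14], [0.28, 2.66], [-3.11, 3.11]. Speed limits (rad/s): [2.57, 2.57, 3.14, 3.14, 3.14, 3.14].

## Interface

Orientations are given as [roll, pitch, yaw] about the fixed x, y, z axes, in that order (R = Rz(yaw) Ry(pitch) Rx(roll)).
In Python, from cell import observe, read_camera, get_calibration, hand_in, search_frame gives the robot as it stands.
- The arm moves only by the tool step_arm, never from a script. Its argument "commands" is a list of rows, each an object with "translation": the shift along the tool's x, y, z in mm, a list of three; "roll": the turn about the tool's z in rad. In form: [{"translation": [x, y, z], "roll": roll}, ...]. A call has 1 to 20 rows; each row shifts and turns the commanded pose from where the row before left it, along the tool's axes as they then stand; what a row does not reach is not made up. A row lasts 1/12 s, in which the tool goes at most 41.7 mm and 7.16 degrees, less where a joint would pass 70% of its speed; a pose out of reach is approached as far as the arm can. A call is refused whole if a number of a shift passes 41.7 or a number of a turn 0.125, either way. A call with a gripper value outside its range is refused whole. "fingers" is the opening, from 0 (shut) to 1 (fully open), set as the call begins (left out, the last holds). The fingers move at their own pace and stop on an object; "grip_force" is the grip in N (left out, the last holds). Time passes only in rows, so rows that do not move let the fingers close. It gives the time, the measured TCP pose, the force, the opening and the grip force at its end, in the units of the state.
- observe(): the state, without advancing time (a new reading comes with each control period).
- read_camera(name): name is "scene" or "top"; returns the picture (480x640x3 uint8, red, green, blue); there is no depth.
- get_calibration(name): a dict with "camera_matrix" (3x3 intrinsics, pixels), "world_from_camera" (4x4, takes a point from camera to world coordinates). Camera axes: x right, y up, looking along -z (the intrinsics and any distortion apply to the point x, -y, -z); pixel columns grow to the right and rows downward; lengths in m; the calibration is good to about 2 mm. A picture is of the moment at which its call begins. get_calibration takes no time and is no camera call.
- hand_in(): hands the job in; it is judged then, once.
Trained networks look in the newest picture that a camera, given by its name, has taken for a name from the list of things; names that differ only in an ending like _2 or _b are one class to them, and where a whole thing is asked for, a point or a joint stands for the part that bears it (a point fixed in the world has none). Each returns a list of dicts, best first, with "confidence" (0 to 1); they miss things now and then, are a little off and sometimes report something else, mostly with a low value. They report only what shows in the picture. A call takes as long as a camera call. They do not tell look-alikes from the thing itself.
- search_frame(camera, name): "at" ([x, y, z] in m, in world coordinates, good to about 4 mm: the middle of the surface that is visible of it).
The state is a dict: "time": time; "qpos": joint angles; "qvel": joint speeds; "joint_efforts": joint torques, N m; "tool_pos": TCP position; "tool_rot": TCP orientation; "contact_force": force on the tool from outside, world axes, zero at the start; "torque": the same for the moment, N m; "opening": finger opening in m; "grip_force": force on a finger pad.
Only numpy, scipy, OpenCV 4.12 (cv2) and the standard library are available. Lean on these libraries where they do the work, as an engineer would, in place of code of your own. Each camera call takes 0.05 s, during which the arm holds its last target. There are 200 camera calls.

## Task

The cork on the tile trivets lying in front of the marble slab has just been glued and must set under a weight. The tiles are too wide to grip, so push each against the slab's edge and tip it up until it goes over onto the slab; it must end lying flat, cork face down and wholly on the slab; then slide twine rolls up off the posts and set one flat on the middle of each tile. Leave any spare roll on its post and do not disturb the jug and the egg cup.

Things in the scene. Friction and masses are not known exactly. Their poses are not given: they have to be found in the camera images.
- tile1: square tile trivet 100 x 100 x 14 mm, 0.28 kg: one face white ceramic, the other cork. Origin at its centre, z out of the cork face: up at the start, on the table before the slab, sides within about 0.3 rad of the slab's. Held against the slab with some 10 N on the middle of its near edge, that edge follows a rising fingertip by friction. None if this tile is absent
- tile2: square tile trivet 100 x 100 x 14 mm, 0.28 kg: one face white ceramic, the other cork. Origin at its centre, z out of the cork face: up at the start, on the table before the slab, sides within about 0.3 rad of the slab's. Held against the slab with some 10 N on the middle of its near edge, that edge follows a rising fingertip by friction. None if this tile is absent
- tile3: square tile trivet 100 x 100 x 14 mm, 0.28 kg: one face white ceramic, the other cork. Origin at its centre, z out of the cork face: up at the start, on the table before the slab, sides within about 0.3 rad of the slab's. Held against the slab with some 10 N on the middle of its near edge, that edge follows a rising fingertip by friction. None if this tile is absent
- roll1: a rigid roll of off-white kitchen twine, a ring of 64 mm outer and 30 mm hole diameter, 28 mm high, 0.15 kg; origin at its centre, z along its hole. At the start it sits on a post of the stand: the lower one on the near post, under roll2
- roll2: a rigid roll of off-white kitchen twine, a ring of 64 mm outer and 30 mm hole diameter, 28 mm high, 0.15 kg; origin at its centre, z along its hole. At the start it sits on a post of the stand: the upper one on the near post, resting on roll1
- roll3: a rigid roll of off-white kitchen twine, a ring of 64 mm outer and 30 mm hole diameter, 28 mm high, 0.15 kg; origin at its centre, z along its hole. At the start it sits on a post of the stand: alone on the far post
- slab: fixed marble slab, 220 mm deep (its x, away from the robot) by 470 wide (its y), 25 thick; origin at the centre of its underside, z up. Its front face, x = -110 mm, is the wall to tip tiles against. A tile tipped over lands overhanging it by about 25 mm, or leans with its lower edge on the table (pushing that edge towards the slab brings it up flat)
- stand: a fixed birch stand, base 190 x 85 x 10 mm, origin at the centre of its underside, its x along the row of its two upright posts (20 mm diameter, tops 68 mm above the table, 46 mm either side of the origin); left or right of the tiles
- post_near (a point): top centre of the stand's post at its x = -46 mm
- post_far (a point): top centre of the stand's post at its x = +46 mm
- jug: bystander: glass measuring jug, 84 mm diameter, 110 mm high, with a handle; origin at the centre of its underside
- egg_cup: bystander: white ceramic egg cup, 50 mm diameter, 62 mm high; origin at the centre of its underside
Things that resemble listed ones, but are neither listed nor needed, are in the scene too. What is shaped like the roll1 but green or orange is not meant.

How it is judged:
At the end, for the whole second after the job is handed in: Every tile present lies flat cork face down on the slab (its centre within 64 mm of the slab's centre line in depth and 190 mm in width), with a roll flat on it within 20 mm of its middle; each roll not so used is still on a post; all at rest (angle between each of tile1, tile2, tile3's own z axis and vertical above 3 rad and x of tile1 in the frame of slab between -0.064 and 0.064 m and y of tile1 in the frame of slab between -0.19 and 0.19 m and height (world z) of tile1 between 0.026 and 0.038 m and linear speed of each of tile1, tile2, tile3, roll1, roll2, roll3 below 0.02 m/s and ((horizontal distance between roll1 and tile1 below 0.02 m and height (world z) of roll1 between 0.046 and 0.06 m and angle between the z axis of roll1 and the z axis of slab, either way round below 0.12 rad) or (horizontal distance between roll2 and tile1 below 0.02 m and height (world z) of roll2 between 0.046 and 0.06 m and angle between the z axis of roll2 and the z axis of slab, either way round below 0.12 rad) or (horizontal distance between roll3 and tile1 below 0.02 m and height (world z) of roll3 between 0.046 and 0.06 m and angle between the z axis of roll3 and the z axis of slab, either way round below 0.12 rad)) and x of tile2 in the frame of slab between -0.064 and 0.064 m and y of tile2 in the frame of slab between -0.19 and 0.19 m and height (world z) of tile2 between 0.026 and 0.038 m and ((horizontal distance between roll1 and tile2 below 0.02 m and height (world z) of roll1 between 0.046 and 0.06 m and angle between the z axis of roll1 and the z axis of slab, either way round below 0.12 rad) or (horizontal distance between roll2 and tile2 below 0.02 m and height (world z) of roll2 between 0.046 and 0.06 m and angle between the z axis of roll2 and the z axis of slab, either way round below 0.12 rad) or (horizontal distance between roll3 and tile2 below 0.02 m and height (world z) of roll3 between 0.046 and 0.06 m and angle between the z axis of roll3 and the z axis of slab, either way round below 0.12 rad)) and x of tile3 in the frame of slab between -0.064 and 0.064 m and y of tile3 in the frame of slab between -0.19 and 0.19 m and height (world z) of tile3 between 0.026 and 0.038 m and ((horizontal distance between roll1 and tile3 below 0.02 m and height (world z) of roll1 between 0.046 and 0.06 m and angle between the z axis of roll1 and the z axis of slab, either way round below 0.12 rad) or (horizontal distance between roll2 and tile3 below 0.02 m and height (world z) of roll2 between 0.046 and 0.06 m and angle between the z axis of roll2 and the z axis of slab, either way round below 0.12 rad) or (horizontal distance between roll3 and tile3 below 0.02 m and height (world z) of roll3 between 0.046 and 0.06 m and angle between the z axis of roll3 and the z axis of slab, either way round below 0.12 rad)) and ((horizontal distance between roll1 and tile1 below 0.02 m and height (world z) of roll1 between 0.046 and 0.06 m and angle between the z axis of roll1 and the z axis of slab, either way round below 0.12 rad) or (horizontal distance between roll1 and tile2 below 0.02 m and height (world z) of roll1 between 0.046 and 0.06 m and angle between the z axis of roll1 and the z axis of slab, either way round below 0.12 rad) or (horizontal distance between roll1 and tile3 below 0.02 m and height (world z) of roll1 between 0.046 and 0.06 m and angle between the z axis of roll1 and the z axis of slab, either way round below 0.12 rad) or (horizontal distance between roll1 and post_near below 0.012 m and height (world z) of roll1 below 0.06 m) or (horizontal distance between roll1 and post_far below 0.012 m and height (world z) of roll1 below 0.06 m)) and ((horizontal distance between roll2 and tile1 below 0.02 m and height (world z) of roll2 between 0.046 and 0.06 m and angle between the z axis of roll2 and the z axis of slab, either way round below 0.12 rad) or (horizontal distance between roll2 and tile2 below 0.02 m and height (world z) of roll2 between 0.046 and 0.06 m and angle between the z axis of roll2 and the z axis of slab, either way round below 0.12 rad) or (horizontal distance between roll2 and tile3 below 0.02 m and height (world z) of roll2 between 0.046 and 0.06 m and angle between the z axis of roll2 and the z axis of slab, either way round below 0.12 rad) or (horizontal distance between roll2 and post_near below 0.012 m and height (world z) of roll2 below 0.06 m) or (horizontal distance between roll2 and post_far below 0.012 m and height (world z) of roll2 below 0.06 m)) and ((horizontal distance between roll3 and tile1 below 0.02 m and height (world z) of roll3 between 0.046 and 0.06 m and angle between the z axis of roll3 and the z axis of slab, either way round below 0.12 rad) or (horizontal distance between roll3 and tile2 below 0.02 m and height (world z) of roll3 between 0.046 and 0.06 m and angle between the z axis of roll3 and the z axis of slab, either way round below 0.12 rad) or (horizontal distance between roll3 and tile3 below 0.02 m and height (world z) of roll3 between 0.046 and 0.06 m and angle between the z axis of roll3 and the z axis of slab, either way round below 0.12 rad) or (horizontal distance between roll3 and post_near below 0.012 m and height (world z) of roll3 below 0.06 m) or (horizontal distance between roll3 and post_far below 0.012 m and height (world z) of roll3 below 0.06 m))); the robot touches nothing.
It fails at once if the jug is shifted more than 30 mm or tipped (distance of jug from where it was at the start of the episode above 0.03 m or angle between jug's own z axis and vertical above 0.5 rad).
It fails at once if the egg cup is shifted more than 30 mm or tipped (distance of egg_cup from where it was at the start of the episode above 0.03 m or angle between egg_cup's own z axis and vertical above 0.5 rad).
Of tile1, tile2, tile3 only 2 to 3 are there at a start; the rules pass over those that are not, and their reading is None.
At some moment in a run one of tile1, tile2, tile3 may be knocked a few centimetres aside while the robot is not near it.
Once in a run the grip may slacken for a moment while it holds something.
It also fails if it takes over 210 s, if anything falls off the work surface, if the arm or the gripper's body presses on something with over 40 N, if the wrist force passes 120 N, or if a joint passes its speed limit or range.

## Working session

There is one attempt and no reset: what is moved stays moved. The work goes in short steps, Python scripts to look and compute and a tool call to move; the robot and the scene stay as the last step left them, time stands still between calls to the robot, and variables do not carry over. Pictures are saved under pics/ and viewed, at most 14 in all, crops included, and the job is handed in when it is done.

Besides the shell and the picture viewer there is one more tool, called after ">>>" as name(argument=value, ...) on one line, values as JSON. step_arm: Moves the arm, as the interface text tells. Its arguments: {"type":"object","properties":{"commands":{"type":"array"},"fingers":{"type":"number"},"grip_force":{"type":"number"}},"required":["commands"]}

```bash
mkdir -p pics
cat > h.py <<'E'
import numpy as np,cv2
from cell import *
def pic(cam,name):
    im=read_camera(cam); cv2.imwrite('pics/'+name,im[:,:,::-1]); return im
def ray(cam,u,v,z):
    c=get_calibration(cam);K=np.array(c['camera_matrix']);T=np.array(c['world_from_camera'])
    d=np.linalg.inv(K)@[u,v,1];d=T[:3,:3]@[d[0],-d[1],-d[2]];o=T[:3,3]
    return o+d*(z-o[2])/d[2]
def proj(cam,p):
    c=get_calibration(cam);K=np.array(c['camera_matrix']);T=np.array(c['world_from_camera'])
    q=T[:3,:3].T@(np.array(p)-T[:3,3]);q=K@[q[0],-q[1],-q[2]];return q[:2]/q[2]
E
python3 - <<'E'
from h import *
pic('top','t1.png');pic('scene','s1.png')
s=observe();print(s['time'],s['tool_pos'],s['tool_rot'],s['contact_force'])
print(get_calibration('top'))
for n in ['tile1','roll1','slab','stand','jug','egg_cup']:
    for r in search_frame('top',n): print(n,np.round(r['at'],3),round(r['confidence'],2))
E
```

```text
0.1 [0.18020244 0.49267809 0.19603454] [-3.14025317e+00 -1.80343808e-04  2.79081112e+00] [-0.03382611  0.35964886 -0.16957826]
{'camera_matrix': array([[601.44827264,   0.        , 325.96459973],
       [  0.        , 601.44827264, 219.50786864],
       [  0.        ,   0.        ,   1.        ]]), 'world_from_camera': array([[-0.0134298 ,  0.9846203 , -0.17419103,  0.16619937],
       [-0.99989927, -0.01242436,  0.00686127,  0.04928153],
       [ 0.00459153,  0.17426563,  0.98468798,  1.72200438],
       [ 0.        ,  0.        ,  0.        ,  1.        ]])}
tile1 [0.44  0.096 0.011] 0.78
tile1 [ 0.469 -0.033  0.011] 0.7
tile1 [ 0.494 -0.167  0.013] 0.69
roll1 [0.424 0.248 0.029] 0.74
roll1 [0.5   0.36  0.038] 0.73
roll1 [0.406 0.367 0.064] 0.65
roll1 [0.29  0.319 0.025] 0.62
roll1 [0.468 0.494 0.027] 0.62
roll1 [0.358 0.472 0.032] 0.59
slab [ 0.658 -0.017  0.028] 0.76
stand [0.46  0.361 0.012] 0.87
jug [ 0.46  -0.369  0.051] 0.84
egg_cup [ 0.623 -0.403  0.054] 0.51
```

View pics/t1.png

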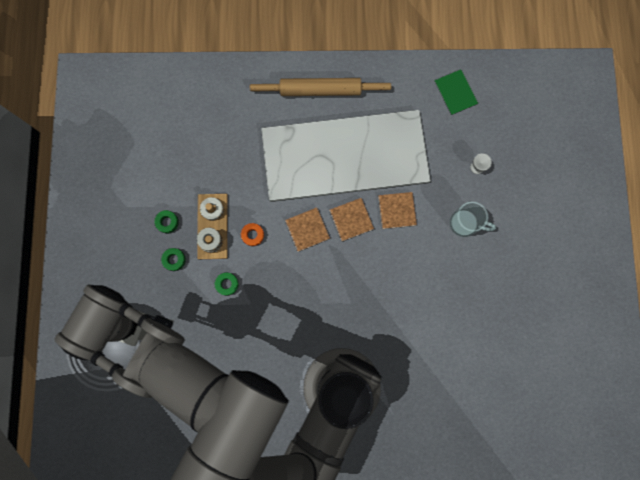

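View pics/s1.png

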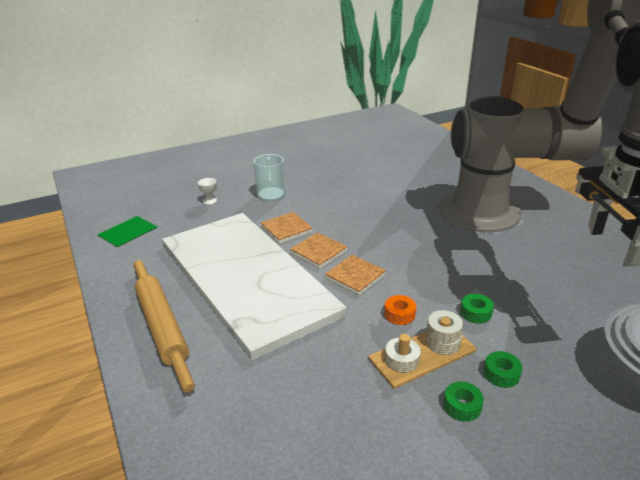

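The top view shows three tiles at about (308,229), (352,219) and (397,211). The slab corners are near (262,127), (419,111), (429,183) and (269,200), the posts near (211,207) and (209,239), the jug at (470,219). Next I measure these precisely.

```bash
cat >> h.py <<'E'
def tiles(im,cam='top',z=0.014):
    hsv=cv2.cvtColor(im,cv2.COLOR_RGB2HSV)
    m=cv2.inRange(hsv,(5,90,60),(18,255,255)); m[:,:270]=0; m[:120]=0;m[260:]=0
    m=cv2.morphologyEx(m,cv2.MORPH_CLOSE,np.ones((3,3)))
    out=[]
    for c in cv2.findContours(m,0,cv2.CHAIN_APPROX_NONE)[0]:
        if cv2.contourArea(c)<500: continue
        w=np.array([ray(cam,*p[0],z)[:2] for p in c])*1000
        r=cv2.minAreaRect(w.astype(np.float32)); a=(r[2]+45)%90-45
        out.append((r[0],r[1],a))
    return out
def slabfit(im):
    hsv=cv2.cvtColor(im,cv2.COLOR_RGB2HSV)
    m=cv2.inRange(hsv,(0,0,150),(180,40,255)); m=cv2.morphologyEx(m,cv2.MORPH_CLOSE,np.ones((7,7)))
    c=max(cv2.findContours(m,0,cv2.CHAIN_APPROX_NONE)[0],key=cv2.contourArea)
    w=np.array([ray('top',*p[0],.025)[:2] for p in c])*1000
    return cv2.minAreaRect(w.astype(np.float32))
E
python3 - <<'E'
from h import *
im=cv2.imread('pics/t1.png')[:,:,::-1].copy()
for t in tiles(im): print(np.round(t[0],1),np.round(t[1],1),round(t[2],1))
r=slabfit(im);print(r,cv2.boxPoints(r))
hsv=cv2.cvtColor(im,cv2.COLOR_RGB2HSV)
for u,v in [(262,127),(419,111),(429,183),(269,200)]: print(ray('top',u,v,.025)[:2])
cv2.imwrite('pics/c1.png',np.hstack([cv2.resize(im[180:270,190:290,::-1],None,fx=5,fy=5,interpolation=2)]))
s=cv2.imread('pics/s1.png')
E
```

```text
[442.   91.8] [97.9 97.8] 21.6
[469.5 -36. ] [97.8 97.8] 20.2
[ 494.6 -168.9] [97.1 98.1] 5.3
[ 552.4 -849.1] [ 56.5 418.4] -6.0
((659.7830200195312, -19.218231201171875), (218.37838745117188, 468.0729064941406), 6.247677803039551) [[ 525.77295  201.54553]
 [ 576.7117  -263.74738]
 [ 793.7931  -239.982  ]
 [ 742.8544   225.31091]]
[0.74533325 0.22204659]
[ 0.78929995 -0.24248958]
[ 0.57009641 -0.26265136]
[0.52553326 0.20077528]
```

View pics/c1.png

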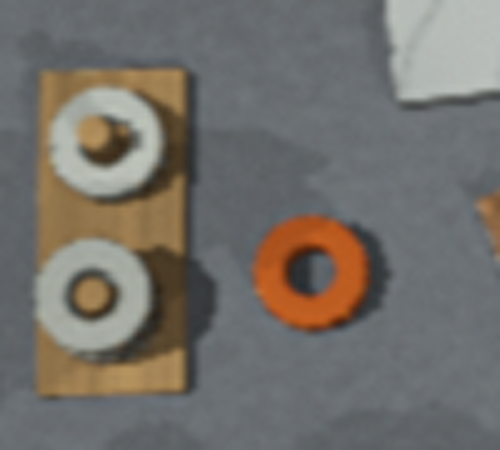

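```bash
cat >> h.py <<'E'
C=np.array([659.8,-19.2]);A=np.deg2rad(6.25);N=np.array([np.cos(A),np.sin(A)]);S=np.array([-N[1],N[0]])
def sf(p): d=np.asarray(p)[:2]-C; return np.round([d@N,d@S],1)
def st():
    s=observe();p=np.array(s['tool_pos'])*1000;f=np.array(s['contact_force'])
    print('t',round(s['time'],2),'slabframe',sf(p),'z',round(p[2],1),'yawerr',round((s['tool_rot'][2]-A-np.pi+np.pi)%(2*np.pi)-np.pi,3),'F fwd/left/up',round(f[:2]@N,1),round(f[:2]@S,1),round(f[2],1),'open',s['opening'])
E
python3 -c "
from h import *
st()
for t in tiles(cv2.imread('pics/t1.png')[:,:,::-1].copy()): print(sf(t[0]),t[2]-6.25)
print(sf([460,361]),sf([406,367]),sf([500,360]))"
```

```text
t 0.4 slabframe [-420.8  561.4] z 196.5 yawerr -0.46 F fwd/left/up 0.1 -0.4 -0.1 open 0.0919942910053866
[-204.5  134. ] 15.355106353759766
[-191.    4.] 13.950614929199219
[-180.5 -130.8] -0.9036655426025391
[-197.1 -813.3] -12.214286804199219
[-157.2  399.7] [-210.2  411.5] [-117.6  394.3]
```

>>> step_arm(commands=[{"translation":[0,0,0],"roll":-0.115},{"translation":[0,0,0],"roll":-0.115},{"translation":[0,0,0],"roll":-0.115},{"translation":[0,0,0],"roll":-0.115}], fingers=0.4)

```text
time: 0.73
tool_pos: [0.1804, 0.493, 0.1966]
tool_rot: [3.142, 0.0, -3.027]
contact_force: [0.1, -0.0, 0.2]
opening: 0.0697
grip_force: 0.0
```

>>> step_arm(commands=[{"translation":[-6.5,-21.4,0],"roll":0},{"translation":[-6.5,-21.4,0],"roll":0},{"translation":[-6.5,-21.4,0],"roll":0},{"translation":[-6.5,-21.4,0],"roll":0},{"translation":[-6.5,-21.4,0],"roll":0},{"translation":[-6.5,-21.4,0],"roll":0},{"translation":[-6.5,-21.4,0],"roll":0},{"translation":[-6.5,-21.4,0],"roll":0},{"translation":[-6.5,-21.4,0],"roll":0},{"translation":[-6.5,-21.4,0],"roll":0},{"translation":[-6.5,-21.4,0],"roll":0},{"translation":[-6.5,-21.4,0],"roll":0},{"translation":[-6.5,-21.4,0],"roll":0},{"translation":[-6.5,-21.4,0],"roll":0},{"translation":[-6.5,-21.4,0],"roll":0},{"translation":[-6.5,-21.4,0],"roll":0},{"translation":[-6.5,-21.4,0],"roll":0},{"translation":[-6.5,-21.4,0],"roll":0},{"translation":[-6.5,-21.4,0],"roll":0},{"translation":[-6.5,-21.4,0],"roll":0}])

```text
time: 2.4
tool_pos: [0.3566, 0.0807, 0.1968]
tool_rot: [3.142, 0.001, -3.032]
contact_force: [0.8, -0.0, 0.4]
opening: 0.0364
grip_force: 0.0
```

```bash
python3 -c "
from h import *
st()"
```

```text
t 2.4 slabframe [-290.5  132.3] z 196.8 yawerr 0.0 F fwd/left/up 0.8 -0.1 0.4 open 0.03644318131574329
```

>>> step_arm(commands=[{"translation":[0,0,24],"roll":0},{"translation":[0,0,24],"roll":0},{"translation":[0,0,24],"roll":0},{"translation":[0,0,24],"roll":0},{"translation":[0,0,24],"roll":0},{"translation":[0,0,24],"roll":0},{"translation":[0,0,24],"roll":0},{"translation":[0,0,20],"roll":0},{"translation":[0,0,3],"roll":0},{"translation":[0,0,2],"roll":0},{"translation":[0,0,0],"roll":0},{"translation":[0,0,0],"roll":0}])

```text
time: 3.4
tool_pos: [0.3572, 0.0818, 0.0045]
tool_rot: [-3.141, 0.002, -3.032]
contact_force: [0.2, -0.5, 0.2]
opening: 0.0363
grip_force: 0.0
```

```bash
python3 -c "
from h import *
st()"
```

```text
t 3.4 slabframe [-289.8  133.4] z 4.5 yawerr 0.0 F fwd/left/up 0.1 -0.5 0.2 open 0.03631613049298692
```

>>> step_arm(commands=[{"translation":[0,0,2.5],"roll":0},{"translation":[-6,0,0],"roll":0},{"translation":[-6,0,0],"roll":0},{"translation":[-6,0,0],"roll":0},{"translation":[-3,0,0],"roll":0},{"translation":[-3,0,0],"roll":0},{"translation":[-3,0,0],"roll":0},{"translation":[-3,0,0],"roll":0},{"translation":[-3,0,0],"roll":0},{"translation":[-3,0,0],"roll":0},{"translation":[-3,0,0],"roll":0},{"translation":[-3,0,0],"roll":0},{"translation":[-3,0,0],"roll":0},{"translation":[-3,0,0],"roll":0},{"translation":[-3,0,0],"roll":0},{"translation":[-3,0,0],"roll":0},{"translation":[-3,0,0],"roll":0},{"translation":[-3,0,0],"roll":0},{"translation":[-3,0,0],"roll":0},{"translation":[-2,0,0],"roll":0}])

```text
time: 5.07
tool_pos: [0.4213, 0.0889, 0.0011]
tool_rot: [3.142, 0.0, -3.032]
contact_force: [0.2, -0.5, 0.5]
opening: 0.0366
grip_force: 0.0
```

```bash
python3 -c "
from h import *
st()
for t in tiles(pic('top','t2.png')): print(sf(t[0]),t[1],t[2]-6.25)"
```

```text
t 5.07 slabframe [-225.3  133.4] z 1.1 yawerr 0.0 F fwd/left/up 0.1 -0.5 0.5 open 0.03659491695117689
[-189.5   -0.3] (96.85282135009766, 88.5627670288086) 13.344131469726562
[-180.5 -130.8] (97.23446655273438, 98.07657623291016) -0.9060587882995605
[-197.1 -813.3] (56.4824333190918, 418.3800354003906) -12.214286804199219
```

>>> step_arm(commands=[{"translation":[-1,0,0],"roll":0},{"translation":[-1,0,0],"roll":0},{"translation":[-1,0,0],"roll":0},{"translation":[-1,0,0],"roll":0},{"translation":[-1,0,0],"roll":0}])

```text
time: 5.53
tool_pos: [0.4259, 0.0894, 0.0011]
tool_rot: [3.142, 0.0, -3.032]
contact_force: [0.6, -0.1, 0.2]
opening: 0.0369
grip_force: 0.0
```

>>> step_arm(commands=[{"translation":[-1,0,0],"roll":0}])

```text
time: 5.62
tool_pos: [0.4269, 0.0895, 0.0011]
tool_rot: [3.142, 0.0, -3.032]
contact_force: [-0.5, -0.7, -0.9]
opening: 0.0366
grip_force: 0.0
```

>>> step_arm(commands=[{"translation":[-1,0,0],"roll":0}])

```text
time: 5.7
tool_pos: [0.4279, 0.0897, 0.0011]
tool_rot: [3.141, 0.0, -3.032]
contact_force: [-0.2, -1.3, -0.4]
opening: 0.0364
grip_force: 0.0
```

>>> step_arm(commands=[{"translation":[-1,0,0],"roll":0}])

```text
time: 5.78
tool_pos: [0.4289, 0.0898, 0.0011]
tool_rot: [3.142, 0.0, -3.032]
contact_force: [0.5, 0.7, 0.7]
opening: 0.0369
grip_force: 0.0
```

>>> step_arm(commands=[{"translation":[-1,0,0],"roll":0}])

```text
time: 5.87
tool_pos: [0.43, 0.0899, 0.0011]
tool_rot: [3.142, 0.0, -3.032]
contact_force: [-0.6, -0.1, 0.5]
opening: 0.0369
grip_force: 0.0
```

>>> step_arm(commands=[{"translation":[-1,0,0],"roll":0},{"translation":[-1,0,0],"roll":0}])

```text
time: 6.03
tool_pos: [0.4319, 0.0901, 0.0011]
tool_rot: [3.142, 0.0, -3.032]
contact_force: [0.5, -0.3, -0.4]
opening: 0.0367
grip_force: 0.0
```

>>> step_arm(commands=[{"translation":[-1,0,0],"roll":0},{"translation":[-1,0,0],"roll":0}])

```text
time: 6.2
tool_pos: [0.4339, 0.0903, 0.0011]
tool_rot: [3.142, 0.0, -3.032]
contact_force: [-0.5, -0.0, 0.2]
opening: 0.0367
grip_force: 0.0
```

>>> step_arm(commands=[{"translation":[0,0,0],"roll":0}])

```text
time: 6.28
tool_pos: [0.4341, 0.0903, 0.0011]
tool_rot: [3.142, 0.0, -3.032]
contact_force: [0.3, 0.1, 0.1]
opening: 0.0368
grip_force: 0.0
```

```bash
python3 -c "
from h import *
st()
im=pic('scene','s2.png');cv2.imwrite('pics/s2c.png',cv2.resize(im[150:350,200:500,::-1],None,fx=2.5,fy=2.5))"
```

```text
t 6.28 slabframe [-212.5  133.4] z 1.1 yawerr 0.0 F fwd/left/up 0.3 0.1 0.1 open 0.03683210631104165
```

View pics/s2c.png

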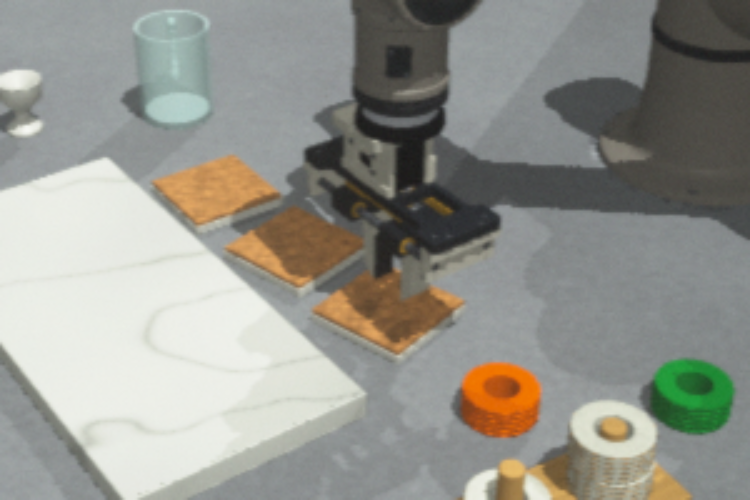

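```bash
python3 -c "
from h import *
p=np.array(observe()['tool_pos'])
for dl in(-.03,0,.03):
  q=p.copy();q[:2]+=S*dl
  u=proj('scene',q);print(q,u,(u-[200,150])*2.5)
c=get_calibration('scene');print(np.array(c['world_from_camera'])[:3,3],c.keys())
for n in ['tile1']:
  for cam in ['top','scene']:
    for r in search_frame(cam,n): print(cam,np.round(r['at'],3),sf(np.array(r['at'])*1000),r['confidence'])
"
```

```text
[0.43718404 0.06047676 0.00110802] [350.01566229 268.31562044] [375.03915572 295.78905109]
[0.43391803 0.09029845 0.00110802] [357.78873416 274.65983728] [394.4718354 311.6495932]
[0.43065202 0.12012014 0.00110802] [365.82757588 281.22096984] [414.56893969 328.05242461]
[0.95340525 0.94372592 0.74497228] dict_keys(['camera_matrix', 'world_from_camera'])
top [ 0.496 -0.167  0.013] [-179.2 -128.8] 0.82
top [ 0.471 -0.044  0.013] [-190.4   -3.9] 0.69
scene [ 0.502 -0.159  0.013] [-172.3 -122. ] 0.91
scene [0.454 0.105 0.014] [-190.7  145.9] 0.67
scene [ 0.477 -0.026  0.011] [-182.3   13.2] 0.58
```

```bash
python3 -c "
from h import *
a=cv2.imread('pics/s2.png')[220:320,300:410];b=pic('top','t3.png')[180:280,270:380,::-1]
for z in (0.001,.015,.03): print(z,(proj('scene',[.4309,.1174,z])-[300,220])*3.6, 'top',(proj('top',[.4309,.1174,z])-[270,180])*3.6)
print(observe()['qpos'],observe()['tool_rot'])
cv2.imwrite('pics/x.png',np.hstack([cv2.resize(a,None,fx=3.6,fy=3.6,interpolation=2),cv2.resize(b,None,fx=3.6,fy=3.6,interpolation=2)]))"
```

```text
0.001 [234.36292396 218.32236246] top [102.47609983 192.15498643]
0.015 [234.93380498 200.28966162] top [101.76625908 189.49398355]
0.03 [235.5534923  180.71529233] top [100.9930277  186.59534616]
[ 3.18551876e-02  4.76640907e-01  1.97987425e+00  1.07603454e-04
  6.85105318e-01 -1.64825932e+00] [ 3.14152262e+00 -2.24745297e-05 -3.03235779e+00]
```

View pics/x.png

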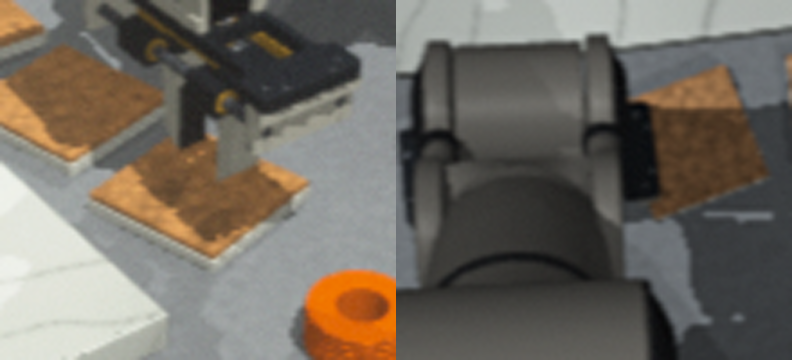

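```bash
python3 -c "
from h import *
P=lambda f,l: C+N*f+S*l
for z in (.067,.097):
  for f,l in [(-175,228),(-250,228),(-175,38)]:
    q=P(f,l)/1000; print(z,f,l,(proj('scene',[*q,z])-[300,220])*3.6,(proj('top',[*q,z])-[270,180])*3.6+[396,0])
for z in (.001,.03):
  for f,l in [(-203,133+18),(-203,133+37),(-222,133+37),(-203,133-18)]:
    q=P(f,l)/1000; print(z,f,l,(proj('scene',[*q,z])-[300,220])*3.6)
print('tile corners')
t=P(-204.5,134)
for a in (45,135,225,315):
    r=np.deg2rad(a+21.6);print((proj('scene',[*(t+70.7*np.array([np.cos(r),np.sin(r)]))/1000,.014])-[300,220])*3.6)
for f,l in[(-110,235)]: print((proj('scene',[*P(f,l)/1000,.025])-[300,220])*3.6)
"
```

```text
0.067 -175 228 [256.59266704 207.83974449] [403.31178828 142.03997436]
0.067 -250 228 [357.0800157  163.69101809] [413.70958976 237.24599882]
0.067 -175 38 [73.11570805 61.09929355] [646.19792501 112.85358513]
0.097 -175 228 [258.26620435 165.22756307] [400.0174477  135.17836948]
0.097 -250 228 [360.14567381 121.75231421] [410.5768033  232.04764206]
0.097 -175 38 [72.18181621 21.09381733] [647.24758393 105.49146141]
0.001 -203 151 [212.56534789 216.00209199]
0.001 -203 170 [231.0793365 231.282242 ]
0.001 -222 170 [255.40070045 220.50785257]
0.001 -203 115 [178.55991623 187.93638946]
0.03 -203 151 [213.46810981 178.43428401]
0.03 -203 170 [232.23733485 193.50165234]
0.03 -222 170 [256.86999233 182.86372321]
0.03 -203 115 [179.00784722 150.77062351]
tile corners
[212.88247803 255.17120304]
[310.24118268 178.7763977 ]
[185.55786707 121.54921658]
[ 86.09446676 191.57428176]
[171.09917652 313.27705044]
```

```bash
python3 -c "
from h import *
y=2.7908;d=np.array([np.sin(y),-np.cos(y)]);e=np.array([np.cos(y),np.sin(y)])
for z in(.196,.226):
  for a,b in((-.065,-.0095),(-.046,-.0095),(-.065,.0095),(.065,-.0095),(.046,-.0095),(.065,.0095)): print(z,a,b,proj('scene',[*(np.array([.1802,.4927])+a*d+b*e),z]))
a=cv2.imread('pics/s1.png')[120:300,540:640]
cv2.imwrite('pics/y.png',cv2.resize(a,None,fx=3.2,fy=3.2,interpolation=2))"
```

```text
0.196 -0.065 -0.0095 [581.81532005 243.45348643]
0.196 -0.046 -0.0095 [587.3902249  249.25203396]
0.196 -0.065 0.0095 [591.64650149 242.56351659]
0.196 0.065 -0.0095 [623.95587527 287.28455073]
0.196 0.046 -0.0095 [617.16294277 280.21911319]
0.196 0.065 0.0095 [634.89110158 286.18217951]
0.226 -0.065 -0.0095 [585.89615699 229.40126576]
0.226 -0.046 -0.0095 [591.63404111 235.06722054]
0.226 -0.065 0.0095 [595.88410358 228.52636199]
0.226 0.065 -0.0095 [629.34673303 272.30715121]
0.226 0.046 -0.0095 [622.3304466 265.37882  ]
0.226 0.065 0.0095 [640.47603094 271.21992895]
```

View pics/y.png

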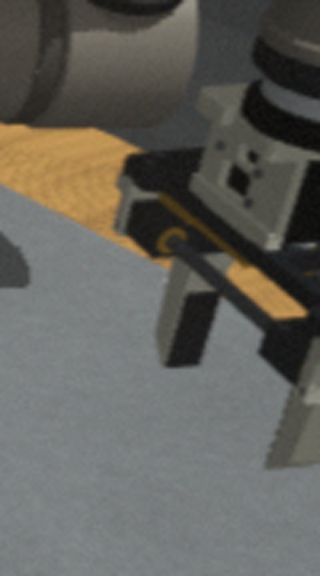

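The pictures show the fingertips about 30 mm higher than reported, both at the start and now. The tile hasn't moved. I'll back out and find the true tip height by touching the table.

>>> step_arm(commands=[{"translation":[16,0,0],"roll":0},{"translation":[16,0,0],"roll":0},{"translation":[16,0,0],"roll":0},{"translation":[16,0,0],"roll":0},{"translation":[13,0,0],"roll":0},{"translation":[0,0,8],"roll":0},{"translation":[0,0,6],"roll":0},{"translation":[0,0,2],"roll":0},{"translation":[0,0,2],"roll":0},{"translation":[0,0,0],"roll":0}])

```text
time: 7.32
tool_pos: [0.3575, 0.0819, -0.0172]
tool_rot: [3.141, -0.0, -3.032]
contact_force: [0.6, -0.3, -0.5]
opening: 0.0364
grip_force: 0.0
```

>>> step_arm(commands=[{"translation":[0,0,2],"roll":0},{"translation":[0,0,0],"roll":0}])

```text
time: 7.48
tool_pos: [0.3574, 0.0819, -0.019]
tool_rot: [3.142, 0.0, -3.032]
contact_force: [0.2, -0.6, 0.2]
opening: 0.0368
grip_force: 0.0
```

>>> step_arm(commands=[{"translation":[0,0,2],"roll":0},{"translation":[0,0,0],"roll":0}])

```text
time: 7.65
tool_pos: [0.3573, 0.0819, -0.021]
tool_rot: [3.141, 0.0, -3.032]
contact_force: [0.0, -0.6, -0.2]
opening: 0.0368
grip_force: 0.0
```

```bash
python3 -c "
from h import *
st()"
```

```text
t 7.65 slabframe [-289.7  133.4] z -21.0 yawerr 0.0 F fwd/left/up -0.0 -0.6 -0.2 open 0.03678264539167067
```

Confirmed: the reported z is well below the real tip height. I keep going down until contact.

>>> step_arm(commands=[{"translation":[0,0,2],"roll":0},{"translation":[0,0,0],"roll":0}])

```text
time: 7.82
tool_pos: [0.3572, 0.0819, -0.0231]
tool_rot: [3.141, -0.0, -3.032]
contact_force: [0.1, -0.2, 0.3]
opening: 0.0366
grip_force: 0.0
```

>>> step_arm(commands=[{"translation":[0,0,2],"roll":0},{"translation":[0,0,0],"roll":0}])

```text
time: 7.98
tool_pos: [0.3571, 0.0819, -0.0251]
tool_rot: [3.141, -0.0, -3.032]
contact_force: [-0.1, -0.4, -0.5]
opening: 0.0366
grip_force: 0.0
```

>>> step_arm(commands=[{"translation":[0,0,1],"roll":0},{"translation":[0,0,0],"roll":0}])

```text
time: 8.15
tool_pos: [0.3572, 0.0819, -0.026]
tool_rot: [3.141, -0.0, -3.032]
contact_force: [0.3, -0.0, -0.0]
opening: 0.0366
grip_force: 0.0
```

>>> step_arm(commands=[{"translation":[0,0,1],"roll":0},{"translation":[0,0,0],"roll":0}])

```text
time: 8.32
tool_pos: [0.3572, 0.0819, -0.027]
tool_rot: [3.142, -0.0, -3.032]
contact_force: [-0.0, 0.7, 0.2]
opening: 0.0368
grip_force: 0.0
```

>>> step_arm(commands=[{"translation":[0,0,1],"roll":0},{"translation":[0,0,0],"roll":0}])

```text
time: 8.48
tool_pos: [0.3572, 0.0819, -0.028]
tool_rot: [3.142, -0.0, -3.032]
contact_force: [0.0, -0.6, -0.5]
opening: 0.0368
grip_force: 0.0
```

>>> step_arm(commands=[{"translation":[0,0,1],"roll":0},{"translation":[0,0,0],"roll":0}])

```text
time: 8.65
tool_pos: [0.3572, 0.0819, -0.029]
tool_rot: [3.141, -0.0, -3.032]
contact_force: [-0.3, 0.2, 0.4]
opening: 0.0365
grip_force: 0.0
```

>>> step_arm(commands=[{"translation":[0,0,1],"roll":0},{"translation":[0,0,0],"roll":0}])

```text
time: 8.82
tool_pos: [0.3574, 0.0819, -0.0298]
tool_rot: [3.142, 0.0, -3.032]
contact_force: [-0.3, 0.5, 0.4]
opening: 0.0366
grip_force: 0.6
```

>>> step_arm(commands=[{"translation":[0,0,1],"roll":0},{"translation":[0,0,0],"roll":0}])

```text
time: 8.98
tool_pos: [0.3574, 0.0819, -0.03]
tool_rot: [-3.142, 0.001, -3.032]
contact_force: [-3.5, -1.4, 20.9]
opening: 0.0368
grip_force: 10.2
```

>>> step_arm(commands=[{"translation":[0,0,1],"roll":0},{"translation":[0,0,0],"roll":0}])

```text
time: 9.15
tool_pos: [0.3575, 0.0819, -0.0301]
tool_rot: [-3.141, 0.001, -3.032]
contact_force: [-7.2, -0.2, 39.4]
opening: 0.0369
grip_force: 19.5
```

```bash
sed -i "s/round(p\[2\],1)/round(p[2]+30,1)/" h.py; echo ok
```

```text
ok
```

>>> step_arm(commands=[{"translation":[0,0,-3.5],"roll":0},{"translation":[-6,0,0],"roll":0},{"translation":[-6,0,0],"roll":0},{"translation":[-6,0,0],"roll":0},{"translation":[-3,0,0],"roll":0},{"translation":[-3,0,0],"roll":0},{"translation":[-3,0,0],"roll":0},{"translation":[-3,0,0],"roll":0},{"translation":[-3,0,0],"roll":0},{"translation":[-3,0,0],"roll":0},{"translation":[-3,0,0],"roll":0},{"translation":[-3,0,0],"roll":0}])

```text
time: 10.15
tool_pos: [0.3994, 0.0865, -0.0284]
tool_rot: [3.142, 0.0, -3.032]
contact_force: [-1.0, -0.2, -0.7]
opening: 0.0368
grip_force: 0.5
```

>>> step_arm(commands=[{"translation":[-3,0,0],"roll":0},{"translation":[-3,0,0],"roll":0},{"translation":[-3,0,0],"roll":0},{"translation":[-3,0,0],"roll":0},{"translation":[-3,0,0],"roll":0},{"translation":[-3,0,0],"roll":0},{"translation":[-3,0,0],"roll":0}])

```text
time: 10.73
tool_pos: [0.4198, 0.0887, -0.0284]
tool_rot: [3.141, -0.001, -3.033]
contact_force: [-2.8, -1.0, 2.3]
opening: 0.0368
grip_force: 1.3
```

>>> step_arm(commands=[{"translation":[-1,0,0],"roll":0},{"translation":[-1,0,0],"roll":0}])

```text
time: 10.9
tool_pos: [0.4218, 0.0889, -0.0284]
tool_rot: [3.142, -0.0, -3.032]
contact_force: [-1.8, -0.6, 1.6]
opening: 0.037
grip_force: 1.4
```

>>> step_arm(commands=[{"translation":[-0.5,0,0],"roll":0},{"translation":[-0.5,0,0],"roll":0}])

```text
time: 11.07
tool_pos: [0.4226, 0.0891, -0.0284]
tool_rot: [3.141, -0.001, -3.032]
contact_force: [-2.5, -0.6, 1.5]
opening: 0.0365
grip_force: 1.2
```

>>> step_arm(commands=[{"translation":[-1,0,0],"roll":0},{"translation":[-1,0,0],"roll":0}])

```text
time: 11.23
tool_pos: [0.425, 0.0893, -0.0284]
tool_rot: [3.142, 0.0, -3.032]
contact_force: [-0.7, -0.3, -0.3]
opening: 0.0367
grip_force: 0.6
```

>>> step_arm(commands=[{"translation":[-0.5,0,0],"roll":0},{"translation":[-0.5,0,0],"roll":0}])

```text
time: 11.4
tool_pos: [0.426, 0.0894, -0.0284]
tool_rot: [3.142, 0.0, -3.032]
contact_force: [-3.2, -0.7, 1.7]
opening: 0.0366
grip_force: 1.3
```

>>> step_arm(commands=[{"translation":[-0.5,0,0],"roll":0},{"translation":[-0.5,0,0],"roll":0}])

```text
time: 11.57
tool_pos: [0.4267, 0.0895, -0.0284]
tool_rot: [3.141, -0.0, -3.032]
contact_force: [-2.1, -0.8, 1.5]
opening: 0.0363
grip_force: 1.2
```

```bash
python3 -c "
from h import *
st()"
```

```text
t 11.57 slabframe [-219.9  133.5] z 1.6 yawerr 0.0 F fwd/left/up -2.2 -0.6 1.5 open 0.03628978890638643
```

>>> step_arm(commands=[{"translation":[-0.5,0,0],"roll":0},{"translation":[-0.5,0,0],"roll":0}])

```text
time: 11.73
tool_pos: [0.4273, 0.0896, -0.0284]
tool_rot: [3.141, -0.001, -3.032]
contact_force: [-5.3, -0.7, 4.2]
opening: 0.0367
grip_force: 2.5
```

>>> step_arm(commands=[{"translation":[-0.5,0,0],"roll":0},{"translation":[-0.5,0,0],"roll":0}])

```text
time: 11.9
tool_pos: [0.4272, 0.0896, -0.0286]
tool_rot: [3.141, -0.003, -3.032]
contact_force: [-7.5, -2.3, 6.3]
opening: 0.0368
grip_force: 3.9
```

>>> step_arm(commands=[{"translation":[-0.5,0,0],"roll":0}])

```text
time: 11.98
tool_pos: [0.4272, 0.0897, -0.0286]
tool_rot: [3.141, -0.004, -3.032]
contact_force: [-9.0, -1.7, 7.1]
opening: 0.0372
grip_force: 4.5
```

>>> step_arm(commands=[{"translation":[-0.3,0,0],"roll":0}])

```text
time: 12.07
tool_pos: [0.4272, 0.0897, -0.0286]
tool_rot: [3.141, -0.005, -3.032]
contact_force: [-9.2, -2.3, 7.2]
opening: 0.0362
grip_force: 4.8
```

```bash
python3 -c "
from h import *
st()"
```

```text
t 12.07 slabframe [-219.4  133.5] z 1.4 yawerr 0.0 F fwd/left/up -9.4 -1.3 7.2 open 0.036233649397585235
```

>>> step_arm(commands=[{"translation":[-0.6,0,-1.5],"roll":0},{"translation":[-0.3,0,-2],"roll":0},{"translation":[0,0,-2],"roll":0},{"translation":[0,0,-3],"roll":0},{"translation":[0,0,-3],"roll":0}])

```text
time: 12.48
tool_pos: [0.4269, 0.0897, -0.0179]
tool_rot: [3.141, -0.007, -3.032]
contact_force: [-9.3, -1.0, -1.6]
opening: 0.0366
grip_force: 4.1
```

```bash
python3 -c "
from h import *
st()
im=pic('scene','s3.png');cv2.imwrite('pics/s3c.png',cv2.resize(im[180:320,240:440,::-1],None,fx=3,fy=3))"
```

```text
t 12.48 slabframe [-219.6  133.6] z 12.1 yawerr 0.0 F fwd/left/up -9.3 0.0 -1.6 open 0.03658916998961802
```

View pics/s3c.png

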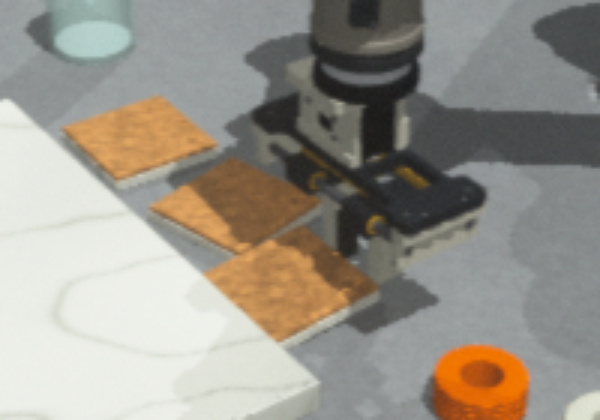

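>>> step_arm(commands=[{"translation":[0,0,-3],"roll":0},{"translation":[0,0,-3],"roll":0},{"translation":[-0.2,0,-3],"roll":0},{"translation":[-0.3,0,-3],"roll":0},{"translation":[-0.4,0,-3],"roll":0},{"translation":[-0.5,0,-3],"roll":0},{"translation":[-0.6,0,-3],"roll":0},{"translation":[-0.7,0,-3],"roll":0}])

```text
time: 13.2
tool_pos: [0.43, 0.0901, 0.0064]
tool_rot: [3.141, -0.007, -3.032]
contact_force: [-7.5, -0.9, 0.5]
opening: 0.0367
grip_force: 4.0
```

>>> step_arm(commands=[{"translation":[-0.8,0,-3],"roll":0},{"translation":[-0.9,0,-3],"roll":0},{"translation":[-1,0,-3],"roll":0},{"translation":[-1.2,0,-3],"roll":0},{"translation":[-1.4,0,-3],"roll":0}])

```text
time: 13.62
tool_pos: [0.4352, 0.0907, 0.0214]
tool_rot: [3.141, -0.007, -3.032]
contact_force: [-9.5, -1.6, 3.0]
opening: 0.0368
grip_force: 4.8
```

```bash
python3 -c "
from h import *
st()"
```

```text
t 13.62 slabframe [-211.3  133.7] z 51.4 yawerr 0.0 F fwd/left/up -9.6 -0.6 3.0 open 0.036777077420368315
```

>>> step_arm(commands=[{"translation":[-1.8,0,-3.7],"roll":0},{"translation":[-1.9,0,-3.7],"roll":0},{"translation":[-2.1,0,-3.5],"roll":0},{"translation":[-2.2,0,-3.4],"roll":0},{"translation":[-2.4,0,-3.2],"roll":0},{"translation":[-2.6,0,-3.2],"roll":0},{"translation":[-2.8,0,-3],"roll":0},{"translation":[-2.8,0,-2.9],"roll":0}])

```text
time: 14.28
tool_pos: [0.4567, 0.0929, 0.0489]
tool_rot: [3.141, -0.001, -3.032]
contact_force: [-4.0, -0.3, 2.9]
opening: 0.0365
grip_force: 2.4
```

>>> step_arm(commands=[{"translation":[-3,0,-2.7],"roll":0},{"translation":[-3.1,0,-2.6],"roll":0},{"translation":[-3.4,0,-2.4],"roll":0},{"translation":[-3.4,0,-2.3],"roll":0},{"translation":[-3.5,0,-2],"roll":0},{"translation":[-3.6,0,-2],"roll":0},{"translation":[-3.8,0,-1.7],"roll":0},{"translation":[-3.8,0,-1.7],"roll":0}])

```text
time: 14.95
tool_pos: [0.4851, 0.0959, 0.0663]
tool_rot: [3.142, 0.001, -3.032]
contact_force: [-1.0, 0.3, -0.2]
opening: 0.0364
grip_force: 0.3
```

```bash
python3 -c "
from h import *
st()"
```

```text
t 14.95 slabframe [-161.1  133.4] z 96.3 yawerr 0.0 F fwd/left/up -1.0 0.4 -0.2 open 0.03638186908227768
```

>>> step_arm(commands=[{"translation":[-4,0,0],"roll":0},{"translation":[-4,0,1],"roll":0},{"translation":[-4,0,2],"roll":0},{"translation":[-4,0,3],"roll":0},{"translation":[-4,0,3],"roll":0},{"translation":[-4,0,3],"roll":0},{"translation":[-4,0,2],"roll":0}])

```text
time: 15.53
tool_pos: [0.5124, 0.0989, 0.0515]
tool_rot: [3.141, -0.001, -3.032]
contact_force: [-0.1, -0.4, -0.0]
opening: 0.0368
grip_force: 0.0
```

```bash
python3 -c "
from h import *
st()
im=pic('scene','s4.png');cv2.imwrite('pics/s4c.png',cv2.resize(im[180:320,240:440,::-1],None,fx=3,fy=3))"
```

```text
t 15.53 slabframe [-133.7  133.5] z 81.5 yawerr 0.0 F fwd/left/up -0.1 -0.3 -0.0 open 0.036821088922503166
```

View pics/s4c.png

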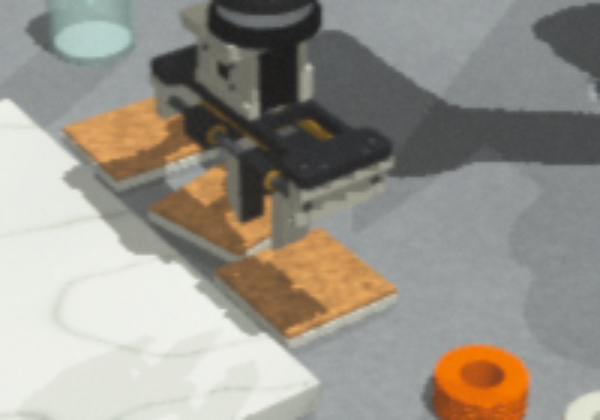

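The tile slipped off at about 60° and fell back flat, cork up, close to the wall. I retry with more forward bias and less rise at the steep angles.

>>> step_arm(commands=[{"translation":[20,0,0],"roll":0},{"translation":[20,0,0],"roll":0},{"translation":[20,0,0],"roll":0},{"translation":[20,0,0],"roll":0},{"translation":[20,0,0],"roll":0},{"translation":[20,0,0],"roll":0},{"translation":[20,0,0],"roll":0},{"translation":[12,0,0],"roll":0},{"translation":[0,0,20],"roll":0},{"translation":[0,0,20],"roll":0},{"translation":[0,0,20],"roll":0},{"translation":[0,0,15],"roll":0},{"translation":[0,0,4.5],"roll":0},{"translation":[0,0,0],"roll":0}])

```text
time: 16.75
tool_pos: [0.3605, 0.0823, -0.0281]
tool_rot: [3.141, -0.002, -3.032]
contact_force: [0.2, 0.3, 0.2]
opening: 0.0368
grip_force: 0.0
```

```bash
python3 -c "
from h import *
st()
for t in tiles(pic('top','t4.png')): print(sf(t[0]),t[1],t[2]-6.25)
for r in search_frame('scene','tile1'): print(sf(np.array(r['at'])*1000),r['confidence'])
im=pic('top','t4.png')[150:270,250:450,::-1];cv2.imwrite('pics/t4c.png',cv2.resize(im,None,fx=3,fy=3))"
```

```text
t 16.75 slabframe [-286.5  133.5] z 1.9 yawerr 0.0 F fwd/left/up 0.2 0.3 0.2 open 0.036764181129071885
[-165.3  119.5] (73.98644256591797, 97.115478515625) -0.49146366119384766
[-190.6    4.1] (97.02490997314453, 97.8284683227539) 13.831838607788086
[-180.6 -130.8] (97.1971435546875, 98.1276626586914) -1.0002923011779785
[-197.1 -813.3] (56.4824333190918, 418.3800354003906) -12.214286804199219
[-169.5  128.1] 0.95
[-166.8 -120.7] 0.64
[-163.1   10.6] 0.61
```

View pics/t4c.png

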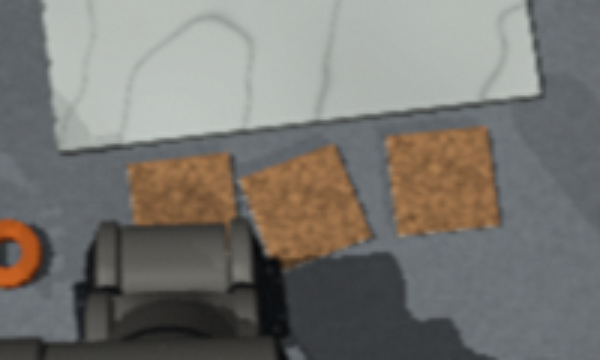

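>>> step_arm(commands=[{"translation":[0,-7,0.4],"roll":0},{"translation":[0,-7,0],"roll":0},{"translation":[-8,0,0],"roll":0},{"translation":[-8,0,0],"roll":0},{"translation":[-8,0,0],"roll":0},{"translation":[-8,0,0],"roll":0},{"translation":[-8,0,0],"roll":0},{"translation":[-3,0,0],"roll":0},{"translation":[-3,0,0],"roll":0},{"translation":[-3,0,0],"roll":0},{"translation":[-3,0,0],"roll":0},{"translation":[-3,0,0],"roll":0},{"translation":[-3,0,0],"roll":0},{"translation":[-3,0,0],"roll":0},{"translation":[-2,0,0],"roll":0},{"translation":[-1.5,0,0],"roll":0},{"translation":[-1,0,0],"roll":0},{"translation":[-1,0,0],"roll":0}])

```text
time: 18.4
tool_pos: [0.4286, 0.0757, -0.0278]
tool_rot: [3.141, -0.0, -3.032]
contact_force: [-1.6, -1.5, -0.7]
opening: 0.0367
grip_force: 0.9
```

>>> step_arm(commands=[{"translation":[-1,0,0],"roll":0},{"translation":[-1,0,0],"roll":0}])

```text
time: 18.57
tool_pos: [0.4287, 0.0757, -0.028]
tool_rot: [3.141, -0.004, -3.032]
contact_force: [-7.8, -2.9, 5.7]
opening: 0.0366
grip_force: 4.4
```

```bash
python3 -c "
from h import *
st()"
```

```text
t 18.57 slabframe [-219.4  119.5] z 2.0 yawerr 0.0 F fwd/left/up -8.1 -2.1 5.7 open 0.03661102383326584
```

>>> step_arm(commands=[{"translation":[-0.7,0,0],"roll":0},{"translation":[-0.6,0,-1.5],"roll":0},{"translation":[-0.3,0,-2],"roll":0},{"translation":[0,0,-2],"roll":0},{"translation":[0,0,-3],"roll":0},{"translation":[0,0,-3],"roll":0},{"translation":[0,0,-3],"roll":0},{"translation":[0,0,-3],"roll":0},{"translation":[-0.2,0,-3],"roll":0},{"translation":[-0.3,0,-3],"roll":0},{"translation":[-0.4,0,-3],"roll":0},{"translation":[-0.5,0,-3],"roll":0},{"translation":[-0.6,0,-3],"roll":0},{"translation":[-0.7,0,-3],"roll":0},{"translation":[-0.9,0,-3],"roll":0},{"translation":[-1,0,-3],"roll":0},{"translation":[-1.2,0,-3],"roll":0},{"translation":[-1.4,0,-3],"roll":0}])

```text
time: 20.07
tool_pos: [0.4357, 0.0767, 0.019]
tool_rot: [3.141, -0.008, -3.032]
contact_force: [-8.7, -2.0, 2.8]
opening: 0.0369
grip_force: 4.9
```

>>> step_arm(commands=[{"translation":[-2.1,0,-3.2],"roll":0},{"translation":[-2.3,0,-3.2],"roll":0},{"translation":[-2.6,0,-3],"roll":0}])

```text
time: 20.32
tool_pos: [0.4402, 0.0773, 0.0281]
tool_rot: [3.141, -0.013, -3.032]
contact_force: [-17.8, -4.0, 7.6]
opening: 0.0366
grip_force: 9.7
```

>>> step_arm(commands=[{"translation":[-2.7,0,-2.8],"roll":0},{"translation":[-2.8,0,-2.6],"roll":0},{"translation":[-2.9,0,-2.4],"roll":0}])

```text
time: 20.57
tool_pos: [0.4465, 0.0781, 0.0356]
tool_rot: [3.141, -0.017, -3.032]
contact_force: [-22.0, -3.6, 15.8]
opening: 0.0372
grip_force: 12.9
```

```bash
python3 -c "
from h import *
st()"
```

```text
t 20.57 slabframe [-201.4  119.9] z 65.6 yawerr 0.001 F fwd/left/up -22.3 -1.2 15.8 open 0.03717346494896011
```

>>> step_arm(commands=[{"translation":[-1,0,-3.5],"roll":0},{"translation":[-1.5,0,-3.5],"roll":0}])

```text
time: 20.73
tool_pos: [0.4528, 0.0787, 0.0434]
tool_rot: [3.141, -0.009, -3.032]
contact_force: [-8.8, -1.7, 6.4]
opening: 0.0365
grip_force: 5.5
```

>>> step_arm(commands=[{"translation":[-2.6,0,-3.2],"roll":0},{"translation":[-2.8,0,-3.1],"roll":0}])

```text
time: 20.9
tool_pos: [0.4603, 0.0793, 0.0503]
tool_rot: [3.141, -0.005, -3.032]
contact_force: [-7.7, 0.0, 6.7]
opening: 0.0365
grip_force: 4.5
```

```bash
python3 -c "
from h import *
st()"
```

```text
t 20.9 slabframe [-187.6  119.7] z 80.3 yawerr 0.0 F fwd/left/up -7.6 0.8 6.7 open 0.036498836382464546
```

>>> step_arm(commands=[{"translation":[-3.4,0,-2.2],"roll":0},{"translation":[-3.5,0,-2.1],"roll":0},{"translation":[-3.6,0,-1.9],"roll":0},{"translation":[-3.7,0,-1.7],"roll":0}])

```text
time: 21.23
tool_pos: [0.4745, 0.0809, 0.059]
tool_rot: [3.141, -0.004, -3.032]
contact_force: [-12.0, -1.1, 18.3]
opening: 0.0369
grip_force: 10.9
```

>>> step_arm(commands=[{"translation":[-3.9,0,-1.3],"roll":0},{"translation":[-4,0,-1],"roll":0},{"translation":[-4,0,-0.6],"roll":0},{"translation":[-4,0,-0.3],"roll":0}])

```text
time: 21.57
tool_pos: [0.492, 0.0827, 0.0651]
tool_rot: [-3.141, 0.0, -3.032]
contact_force: [-17.8, -2.0, 46.9]
opening: 0.037
grip_force: 24.8
```

```bash
python3 -c "
from h import *
st()"
```

```text
t 21.57 slabframe [-155.7  119.6] z 95.1 yawerr 0.001 F fwd/left/up -18.0 -0.1 46.9 open 0.03701654767504877
```

>>> step_arm(commands=[{"translation":[15,0,-2],"roll":0},{"translation":[10,0,12],"roll":0},{"translation":[0,0,10],"roll":0},{"translation":[0,0,0],"roll":0}])

```text
time: 21.9
tool_pos: [0.4517, 0.0787, 0.0401]
tool_rot: [3.141, -0.032, -3.03]
contact_force: [-45.0, -10.1, 37.7]
opening: 0.0369
grip_force: 29.1
```

```bash
python3 -c "
from h import *
st()
im=pic('scene','s5.png');cv2.imwrite('pics/s5c.png',cv2.resize(im[180:320,240:440,::-1],None,fx=3,fy=3))"
```

```text
t 21.9 slabframe [-196.2  120. ] z 70.1 yawerr 0.002 F fwd/left/up -45.8 -5.1 37.7 open 0.03690574032063741
```

View pics/s5c.png

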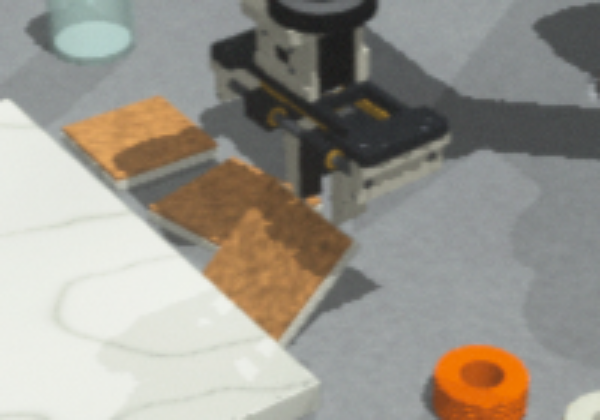

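>>> step_arm(commands=[{"translation":[3,0,0],"roll":0}])

```text
time: 22.03
tool_pos: [0.4515, 0.0786, 0.0402]
tool_rot: [3.141, -0.027, -3.031]
contact_force: [-30.8, -5.4, 26.3]
opening: 0.0365
grip_force: 20.2
```

>>> step_arm(commands=[{"translation":[3,0,0],"roll":0}])

```text
time: 22.12
tool_pos: [0.4515, 0.0786, 0.0405]
tool_rot: [3.141, -0.02, -3.031]
contact_force: [-22.4, -4.1, 18.0]
opening: 0.0365
grip_force: 14.8
```

```bash
python3 -c "
from h import *
st()"
```

```text
t 22.12 slabframe [-196.5  119.9] z 70.5 yawerr 0.001 F fwd/left/up -22.7 -1.6 18.0 open 0.03651466043921482
```

>>> step_arm(commands=[{"translation":[-1.5,0,-2.6],"roll":0},{"translation":[-2.2,0,-2.6],"roll":0},{"translation":[-2.8,0,-2.7],"roll":0}])

```text
time: 22.37
tool_pos: [0.4599, 0.0795, 0.0489]
tool_rot: [3.141, -0.017, -3.032]
contact_force: [-24.8, -4.2, 23.8]
opening: 0.0369
grip_force: 17.2
```

>>> step_arm(commands=[{"translation":[-3,0,-2.3],"roll":0},{"translation":[-3.1,0,-2.3],"roll":0},{"translation":[-3.1,0,-2.2],"roll":0}])

```text
time: 22.62
tool_pos: [0.4718, 0.0807, 0.057]
tool_rot: [3.141, -0.011, -3.032]
contact_force: [-20.3, -2.4, 29.1]
opening: 0.037
grip_force: 17.5
```

```bash
python3 -c "
from h import *
st()"
```

```text
t 22.62 slabframe [-176.   119.8] z 87.0 yawerr 0.001 F fwd/left/up -20.4 -0.2 29.1 open 0.03696891690914124
```

>>> step_arm(commands=[{"translation":[-3,0,-2.4],"roll":0},{"translation":[-3.4,0,-2.2],"roll":0},{"translation":[-3.5,0,-1.8],"roll":0}])

```text
time: 22.87
tool_pos: [0.4865, 0.0822, 0.0643]
tool_rot: [3.141, -0.0, -3.032]
contact_force: [-7.1, 0.4, 16.1]
opening: 0.0365
grip_force: 8.7
```

>>> step_arm(commands=[{"translation":[-3.6,0,-1.6],"roll":0},{"translation":[-3.6,0,-1.4],"roll":0},{"translation":[-3.6,0,-1.2],"roll":0}])

```text
time: 23.12
tool_pos: [0.499, 0.0835, 0.0681]
tool_rot: [3.142, 0.003, -3.032]
contact_force: [-2.1, 0.3, 6.3]
opening: 0.0368
grip_force: 3.5
```

```bash
python3 -c "
from h import *
st()"
```

```text
t 23.12 slabframe [-148.7  119.6] z 98.1 yawerr 0.0 F fwd/left/up -2.1 0.5 6.3 open 0.0368344577503822
```

>>> step_arm(commands=[{"translation":[-3.8,0,-0.5],"roll":0},{"translation":[-3.8,0,-0.5],"roll":0},{"translation":[-3.8,0,-0.4],"roll":0}])

```text
time: 23.37
tool_pos: [0.511, 0.0848, 0.0696]
tool_rot: [3.142, 0.004, -3.032]
contact_force: [-1.4, 1.1, 8.6]
opening: 0.0369
grip_force: 4.2
```

>>> step_arm(commands=[{"translation":[-3.9,0,-0.4],"roll":0},{"translation":[-3.9,0,-0.3],"roll":0},{"translation":[-3.9,0,-0.2],"roll":0}])

```text
time: 23.62
tool_pos: [0.5223, 0.086, 0.0701]
tool_rot: [3.141, 0.003, -3.032]
contact_force: [-3.0, 0.6, 9.3]
opening: 0.0366
grip_force: 5.0
```

```bash
python3 -c "
from h import *
st()"
```

```text
t 23.62 slabframe [-125.3  119.6] z 100.1 yawerr 0.0 F fwd/left/up -2.9 0.9 9.3 open 0.0365582517876837
```

>>> step_arm(commands=[{"translation":[-3,0,0],"roll":0},{"translation":[-3,0,0],"roll":0},{"translation":[-3,0,0],"roll":0}])

```text
time: 23.87
tool_pos: [0.5314, 0.0869, 0.0705]
tool_rot: [-3.142, 0.004, -3.032]
contact_force: [-1.4, 0.1, 8.5]
opening: 0.0368
grip_force: 4.3
```

```bash
python3 -c "
from h import *
st()
im=pic('scene','s6.png');cv2.imwrite('pics/s6c.png',cv2.resize(im[160:320,240:440,::-1],None,fx=3,fy=3))"
```

```text
t 23.87 slabframe [-116.1  119.5] z 100.5 yawerr 0.0 F fwd/left/up -1.4 0.2 8.5 open 0.03682632771945937
```

View pics/s6c.png

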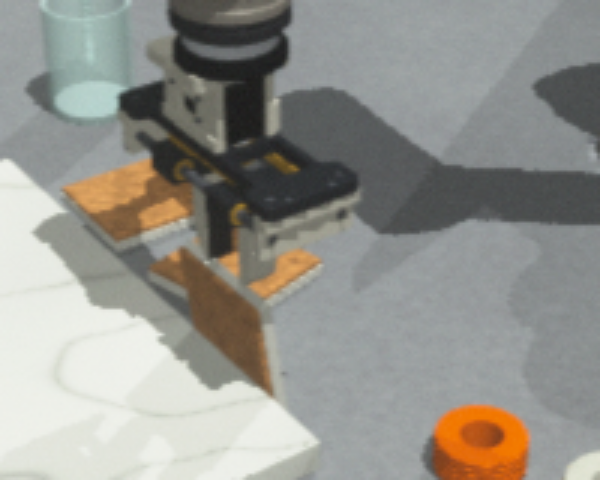

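>>> step_arm(commands=[{"translation":[-3,0,0],"roll":0},{"translation":[-3,0,-1],"roll":0},{"translation":[0,0,-10],"roll":0},{"translation":[0,0,-6],"roll":0},{"translation":[20,0,0],"roll":0},{"translation":[25,0,0],"roll":0},{"translation":[0,0,20],"roll":0},{"translation":[0,0,20],"roll":0},{"translation":[0,0,5],"roll":0}])

```text
time: 24.67
tool_pos: [0.4896, 0.0824, 0.0395]
tool_rot: [3.141, -0.003, -3.032]
contact_force: [-1.1, -0.9, -0.8]
opening: 0.037
grip_force: 0.0
```

>>> step_arm(commands=[{"translation":[-6,0,0],"roll":0},{"translation":[-5,0,0],"roll":0},{"translation":[-4,0,0],"roll":0},{"translation":[-4,0,0],"roll":0},{"translation":[-4,0,0],"roll":0}])

```text
time: 25.08
tool_pos: [0.5151, 0.0851, 0.0416]
tool_rot: [-3.142, 0.002, -3.032]
contact_force: [-0.0, 0.9, -0.7]
opening: 0.0363
grip_force: 0.0
```

>>> step_arm(commands=[{"translation":[-4,0,0],"roll":0},{"translation":[-4,0,0],"roll":0}])

```text
time: 25.25
tool_pos: [0.5225, 0.0859, 0.0412]
tool_rot: [3.142, 0.001, -3.032]
contact_force: [-0.1, 0.9, -0.4]
opening: 0.0366
grip_force: 0.0
```

>>> step_arm(commands=[{"translation":[-4,0,0],"roll":0},{"translation":[-4,0,0],"roll":0},{"translation":[-4,0,0],"roll":0},{"translation":[-4,0,0],"roll":0}])

```text
time: 25.58
tool_pos: [0.5382, 0.0876, 0.0409]
tool_rot: [3.142, 0.0, -3.032]
contact_force: [1.0, -1.1, -0.1]
opening: 0.0369
grip_force: 0.0
```

```bash
python3 -c "
from h import *
st()
im=pic('top','t5.png')
for t in tiles(im): print(sf(t[0]),t[1],t[2]-6.25)
"
```

```text
t 25.58 slabframe [-109.2  119.4] z 70.9 yawerr 0.0 F fwd/left/up 0.9 -1.2 -0.1 open 0.03694269327739048
[-190.6    4.9] (97.93892669677734, 98.16680145263672) 13.861690521240234
[-180.3 -130.9] (97.11735534667969, 98.23734283447266) -1.2043447494506836
[-197.1 -813.3] (56.4824333190918, 418.3800354003906) -12.214286804199219
```

>>> step_arm(commands=[{"translation":[30,0,-10],"roll":0},{"translation":[30,0,-10],"roll":0},{"translation":[30,0,0],"roll":0},{"translation":[30,-20,0],"roll":0},{"translation":[30,-20,0],"roll":0},{"translation":[20,-25,0],"roll":0},{"translation":[0,-25,0],"roll":0},{"translation":[0,-25,0],"roll":0}])

```text
time: 26.3
tool_pos: [0.3804, -0.0461, 0.0613]
tool_rot: [3.142, 0.0, -3.032]
contact_force: [0.6, 0.6, -0.0]
opening: 0.0366
grip_force: 0.0
```

```bash
python3 -c "
from h import *
st()
a=pic('scene','s7.png')[160:360,200:400,::-1];b=pic('top','t7.png')[100:260,240:440,::-1]
for r in search_frame('top','tile1'): print(sf(np.array(r['at'])*1000),r['at'][2],r['confidence'])
for r in search_frame('scene','tile1'): print(sf(np.array(r['at'])*1000),r['at'][2],r['confidence'])
cv2.imwrite('pics/s7c.png',np.hstack([cv2.resize(a,(400,400),interpolation=2),cv2.resize(b,(400,400),interpolation=2)]))"
```

```text
t 26.3 slabframe [-280.7    3.7] z 91.3 yawerr 0.0 F fwd/left/up 0.7 0.5 -0.0 open 0.036601012763222425
[-105.9  124.3] 0.0386 0.92
[-171.  -144.5] 0.0159 0.64
[-157.9   41.3] 0.011 0.61
[-119.9  396.4] 0.0374 0.21
[-190.9    7.3] 0.0154 0.92
[-173.7 -118.9] 0.0158 0.91
```

View pics/s7c.png

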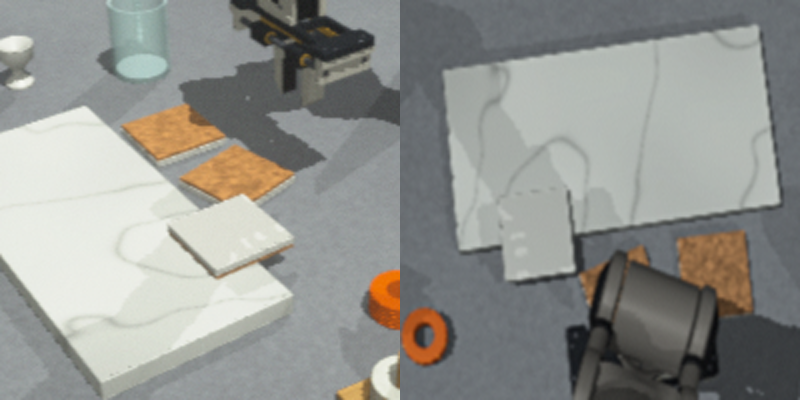

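Tile A is now on the slab, cork down, overhanging by about 40 mm: at (500–575, 190–280) in the right half of the picture. I push it fully on now.

>>> step_arm(commands=[{"translation":[0,30,0],"roll":0},{"translation":[0,30,0],"roll":0},{"translation":[-20,30,0],"roll":0},{"translation":[-20,28,0],"roll":0},{"translation":[-20,0,20],"roll":0},{"translation":[0,0,20],"roll":0},{"translation":[0,0,20],"roll":0},{"translation":[0,0,3],"roll":0},{"translation":[-10,0,0],"roll":0},{"translation":[-10,0,0],"roll":0},{"translation":[-10,0,0],"roll":0},{"translation":[-8,0,0],"roll":0},{"translation":[-5,0,0],"roll":0},{"translation":[-4,0,0],"roll":0},{"translation":[-4,0,0],"roll":0},{"translation":[-4,0,0],"roll":0}])

```text
time: 27.83
tool_pos: [0.4826, 0.0847, -0.002]
tool_rot: [3.141, -0.001, -3.032]
contact_force: [-2.6, -0.5, 0.1]
opening: 0.037
grip_force: 1.2
```

```bash
python3 -c "
from h import *
st()"
```

```text
t 27.83 slabframe [-164.8  122.6] z 28.0 yawerr 0.0 F fwd/left/up -2.6 -0.2 0.1 open 0.0370253004661973
```

>>> step_arm(commands=[{"translation":[-4,0,0],"roll":0},{"translation":[-4,0,0],"roll":0},{"translation":[-4,0,0],"roll":0},{"translation":[-4,0,0],"roll":0}])

```text
time: 28.17
tool_pos: [0.4986, 0.0863, -0.0022]
tool_rot: [3.141, -0.001, -3.032]
contact_force: [-1.6, 0.3, 0.5]
opening: 0.0365
grip_force: 0.9
```

```bash
python3 -c "
from h import *
st()"
```

```text
t 28.17 slabframe [-148.8  122.5] z 27.8 yawerr 0.0 F fwd/left/up -1.5 0.5 0.5 open 0.03650379983831408
```

>>> step_arm(commands=[{"translation":[-4,0,-0.7],"roll":0},{"translation":[-4,0,0],"roll":0},{"translation":[-4,0,0],"roll":0},{"translation":[-4,0,0],"roll":0},{"translation":[-4,0,0],"roll":0},{"translation":[-4,0,0],"roll":0},{"translation":[-4,0,0],"roll":0},{"translation":[-4,0,0],"roll":0},{"translation":[-4,0,0],"roll":0},{"translation":[-4,0,0],"roll":0},{"translation":[-4,0,0],"roll":0},{"translation":[-4,0,0],"roll":0},{"translation":[0,0,0],"roll":0}])

```text
time: 29.25
tool_pos: [0.5477, 0.0916, -0.0013]
tool_rot: [-3.142, 0.002, -3.032]
contact_force: [0.8, -0.3, -0.0]
opening: 0.0369
grip_force: 0.0
```

```bash
python3 -c "
from h import *
st()
im=pic('top','t8.png')
for t in tiles(im): print(sf(t[0]),t[1],t[2]-6.25)
"
```

```text
t 29.25 slabframe [-99.3 122.4] z 28.7 yawerr 0.0 F fwd/left/up 0.8 -0.3 -0.0 open 0.03689736645903946
[-190.5    4. ] (97.35020446777344, 98.20962524414062) 14.62557601928711
[-180.4 -130.9] (96.88654327392578, 98.1993408203125) -1.1333928108215332
[-201.5 -831.9] (56.72380447387695, 415.5608825683594) -6.926689147949219
```

>>> step_arm(commands=[{"translation":[20,0,0],"roll":0},{"translation":[20,0,-30],"roll":0},{"translation":[30,0,-30],"roll":0},{"translation":[30,-30,0],"roll":0},{"translation":[30,-30,0],"roll":0},{"translation":[30,-30,0],"roll":0},{"translation":[28,-32,0],"roll":0},{"translation":[0,0,30],"roll":0},{"translation":[0,0,30],"roll":0},{"translation":[0,0,20],"roll":0},{"translation":[0,0,5],"roll":0},{"translation":[0,0,2.4],"roll":0},{"translation":[0,0,0],"roll":0}])

```text
time: 30.38
tool_pos: [0.3755, -0.0476, -0.0291]
tool_rot: [3.142, -0.0, -3.032]
contact_force: [-1.3, 1.0, -0.3]
opening: 0.0365
grip_force: 0.0
```

```bash
python3 -c "
from h import *
st()
read_camera('top')
for r in search_frame('top','tile1'): print(sf(np.array(r['at'])*1000),r['at'][2],r['confidence'])
"
```

```text
t 30.38 slabframe [-285.7    2.7] z 0.9 yawerr 0.001 F fwd/left/up -1.2 1.1 -0.3 open 0.036506867869151347
[-175.8 -133.5] 0.017 0.86
[-1.642e+02  1.000e-01] 0.0119 0.74
[-37.9 122.3] 0.0365 0.69
```

>>> step_arm(commands=[{"translation":[-6,0,0],"roll":0},{"translation":[-6,0,0],"roll":0},{"translation":[-6,0,0],"roll":0},{"translation":[-6,0,0],"roll":0},{"translation":[-3,0,0],"roll":0},{"translation":[-3,0,0],"roll":0},{"translation":[-3,0,0],"roll":0},{"translation":[-3,0,0],"roll":0},{"translation":[-3,0,0],"roll":0},{"translation":[-3,0,0],"roll":0},{"translation":[-3,0,0],"roll":0},{"translation":[-3,0,0],"roll":0},{"translation":[-3,0,0],"roll":0},{"translation":[-3,0,0],"roll":0},{"translation":[-3,0,0],"roll":0},{"translation":[-2,0,0],"roll":0},{"translation":[-2,0,0],"roll":0},{"translation":[-2,0,0],"roll":0}])

```text
time: 31.98
tool_pos: [0.438, -0.0407, -0.0294]
tool_rot: [3.141, -0.0, -3.032]
contact_force: [-1.3, -0.4, 1.0]
opening: 0.0371
grip_force: 0.6
```

```bash
python3 -c "
from h import *
st()
"
```

```text
t 31.98 slabframe [-222.8    2.8] z 0.6 yawerr 0.0 F fwd/left/up -1.3 -0.3 1.0 open 0.03705690146795835
```

>>> step_arm(commands=[{"translation":[-2,0,0],"roll":0},{"translation":[-1,0,0],"roll":0},{"translation":[-1,0,0],"roll":0},{"translation":[-0.5,0,0],"roll":0},{"translation":[0,0,0],"roll":0}])

```text
time: 32.4
tool_pos: [0.4415, -0.0404, -0.0294]
tool_rot: [3.141, -0.002, -3.032]
contact_force: [-5.4, -2.6, 3.2]
opening: 0.037
grip_force: 2.3
```

>>> step_arm(commands=[{"translation":[20,0,0],"roll":0},{"translation":[20,0,0],"roll":0},{"translation":[20,0,0],"roll":0},{"translation":[0,0,0],"roll":0}])

```text
time: 32.73
tool_pos: [0.3791, -0.0463, -0.0295]
tool_rot: [3.14, -0.004, -3.033]
contact_force: [-0.2, -0.5, -1.4]
opening: 0.0365
grip_force: 0.0
```

```bash
python3 -c "
from h import *
st()
for t in tiles(pic('top','t9.png')): print(sf(t[0]),t[1],t[2]-6.25)
"
```

```text
t 32.73 slabframe [-282.     3.7] z 0.5 yawerr -0.001 F fwd/left/up -0.2 -0.5 -1.4 open 0.036490120133974374
[-180.5 -130.8] (97.26393127441406, 98.03587341308594) -0.8312816619873047
[-153.2   -9.4] (85.18535614013672, 97.54393005371094) -0.0989828109741211
[-197.1 -813.3] (56.4824333190918, 418.3800354003906) -12.214286804199219
```

>>> step_arm(commands=[{"translation":[0,-6.5,0],"roll":0},{"translation":[0,-6.5,0],"roll":0},{"translation":[-8,0,0],"roll":0},{"translation":[-10,0,0],"roll":0},{"translation":[-10,0,0],"roll":0},{"translation":[-10,0,0],"roll":0},{"translation":[-10,0,0],"roll":0},{"translation":[-6,0,0],"roll":0},{"translation":[-4,0,0.2],"roll":0},{"translation":[-2,0,0],"roll":0},{"translation":[-1,0,0],"roll":0},{"translation":[-1,0,0],"roll":0},{"translation":[-0.5,0,0],"roll":0}])

```text
time: 33.87
tool_pos: [0.4428, -0.0532, -0.0298]
tool_rot: [3.14, -0.007, -3.032]
contact_force: [-13.7, -8.0, 10.7]
opening: 0.0368
grip_force: 8.3
```

```bash
python3 -c "
from h import *
st()
"
```

```text
t 33.87 slabframe [-219.4  -10.1] z 0.2 yawerr 0.001 F fwd/left/up -14.5 -6.5 10.7 open 0.03677563825102651
```

>>> step_arm(commands=[{"translation":[0,0,-1.5],"roll":0},{"translation":[0,0,-2],"roll":0},{"translation":[0,0,-2],"roll":0},{"translation":[0,0,-3],"roll":0},{"translation":[0,0,-3],"roll":0},{"translation":[0,0,-3],"roll":0},{"translation":[0,0,-3],"roll":0},{"translation":[-0.2,0,-3],"roll":0},{"translation":[-0.3,0,-3],"roll":0},{"translation":[-0.4,0,-3],"roll":0},{"translation":[-0.5,0,-3],"roll":0},{"translation":[-0.6,0,-3],"roll":0},{"translation":[-0.7,0,-3],"roll":0},{"translation":[-0.9,0,-3],"roll":0},{"translation":[-1,0,-3],"roll":0},{"translation":[-1.2,0,-3],"roll":0},{"translation":[-1.4,0,-3],"roll":0}])

```text
time: 35.28
tool_pos: [0.449, -0.0519, 0.017]
tool_rot: [3.139, -0.009, -3.032]
contact_force: [-12.0, -5.0, 2.9]
opening: 0.0367
grip_force: 6.1
```

>>> step_arm(commands=[{"translation":[-1.8,0,-3.5],"roll":0},{"translation":[-2,0,-3.5],"roll":0}])

```text
time: 35.45
tool_pos: [0.452, -0.0515, 0.024]
tool_rot: [3.139, -0.011, -3.032]
contact_force: [-14.4, -4.9, 5.9]
opening: 0.0369
grip_force: 7.7
```

```bash
python3 -c "
from h import *
st()
"
```

```text
t 35.45 slabframe [-210.1   -9.5] z 54.0 yawerr 0.001 F fwd/left/up -14.8 -3.3 5.9 open 0.03692321589497617
```

>>> step_arm(commands=[{"translation":[-1.6,0,-2.8],"roll":0},{"translation":[-1.6,0,-2.8],"roll":0},{"translation":[-1.7,0,-2.8],"roll":0},{"translation":[-1.9,0,-2.6],"roll":0},{"translation":[-2,0,-2.6],"roll":0},{"translation":[-2,0,-2.6],"roll":0}])

```text
time: 35.95
tool_pos: [0.4644, -0.0503, 0.0407]
tool_rot: [3.14, -0.008, -3.032]
contact_force: [-9.3, -2.2, 6.6]
opening: 0.0367
grip_force: 5.7
```

>>> step_arm(commands=[{"translation":[-2.2,0,-2.4],"roll":0},{"translation":[-2.3,0,-2.4],"roll":0},{"translation":[-2.3,0,-2.2],"roll":0}])

```text
time: 36.2
tool_pos: [0.4718, -0.0495, 0.048]
tool_rot: [3.14, -0.006, -3.032]
contact_force: [-8.6, -0.5, 7.9]
opening: 0.0366
grip_force: 5.9
```

```bash
python3 -c "
from h import *
st()
"
```

```text
t 36.2 slabframe [-190.2   -9.7] z 78.0 yawerr 0.0 F fwd/left/up -8.6 0.5 7.9 open 0.03662229192113786
```

>>> step_arm(commands=[{"translation":[-3,0,-2.3],"roll":0},{"translation":[-3,0,-2.2],"roll":0},{"translation":[-3,0,-2.2],"roll":0}])

```text
time: 36.45
tool_pos: [0.4812, -0.0486, 0.055]
tool_rot: [3.14, -0.005, -3.032]
contact_force: [-8.7, -0.3, 10.2]
opening: 0.037
grip_force: 6.5
```

>>> step_arm(commands=[{"translation":[-3.3,0,-1.9],"roll":0},{"translation":[-3.3,0,-1.9],"roll":0},{"translation":[-3.3,0,-1.8],"roll":0}])

```text
time: 36.7
tool_pos: [0.4921, -0.0476, 0.0611]
tool_rot: [3.141, -0.003, -3.032]
contact_force: [-7.1, -0.1, 10.3]
opening: 0.0368
grip_force: 6.1
```

```bash
python3 -c "
from h import *
st()
"
```

```text
t 36.7 slabframe [-169.8  -10. ] z 91.1 yawerr 0.0 F fwd/left/up -7.1 0.7 10.3 open 0.036797009631474954
```

>>> step_arm(commands=[{"translation":[-3.5,0,-1.4],"roll":0},{"translation":[-3.6,0,-1.4],"roll":0},{"translation":[-3.6,0,-1.3],"roll":0}])

```text
time: 36.95
tool_pos: [0.5038, -0.0465, 0.0656]
tool_rot: [3.141, -0.001, -3.032]
contact_force: [-4.4, 0.5, 10.3]
opening: 0.0367
grip_force: 5.6
```

>>> step_arm(commands=[{"translation":[-3.8,0,-1],"roll":0},{"translation":[-3.8,0,-0.9],"roll":0},{"translation":[-3.8,0,-0.9],"roll":0}])

```text
time: 37.2
tool_pos: [0.516, -0.0452, 0.0685]
tool_rot: [-3.142, 0.001, -3.032]
contact_force: [-0.8, 0.0, 7.3]
opening: 0.0367
grip_force: 4.1
```

```bash
python3 -c "
from h import *
st()
"
```

```text
t 37.2 slabframe [-145.8  -10.2] z 98.5 yawerr 0.0 F fwd/left/up -0.8 0.1 7.3 open 0.03668682929144421
```

>>> step_arm(commands=[{"translation":[-3.9,0,-0.4],"roll":0},{"translation":[-3.9,0,-0.3],"roll":0},{"translation":[-3.9,0,-0.3],"roll":0}])

```text
time: 37.45
tool_pos: [0.5283, -0.0439, 0.0697]
tool_rot: [-3.141, 0.003, -3.033]
contact_force: [0.0, 2.4, 7.6]
opening: 0.0371
grip_force: 4.0
```

>>> step_arm(commands=[{"translation":[-3.5,0,-0.1],"roll":0},{"translation":[-3.5,0,0],"roll":0},{"translation":[-3,0,0],"roll":0}])

```text
time: 37.7
tool_pos: [0.538, -0.0429, 0.0701]
tool_rot: [-3.141, 0.002, -3.032]
contact_force: [-2.7, 1.3, 14.6]
opening: 0.0366
grip_force: 6.8
```

>>> step_arm(commands=[{"translation":[-3,0,0],"roll":0},{"translation":[-3,0,0],"roll":0},{"translation":[-3,0,0],"roll":0}])

```text
time: 37.95
tool_pos: [0.5474, -0.042, 0.0701]
tool_rot: [-3.141, 0.003, -3.032]
contact_force: [-0.3, 0.4, 8.5]
opening: 0.0368
grip_force: 4.3
```

>>> step_arm(commands=[{"translation":[-3,0,0],"roll":0},{"translation":[-3,0,0],"roll":0}])

```text
time: 38.12
tool_pos: [0.5531, -0.0414, 0.0695]
tool_rot: [-3.141, 0.002, -3.032]
contact_force: [0.4, -0.5, 4.3]
opening: 0.0366
grip_force: 1.8
```

```bash
python3 -c "
from h import *
st()
read_camera('scene')
for r in search_frame('scene','tile1'): print(sf(np.array(r['at'])*1000),r['at'][2],r['confidence'])
"
```

```text
t 38.12 slabframe [-108.5  -10.5] z 99.5 yawerr 0.0 F fwd/left/up 0.3 -0.6 4.3 open 0.0365790920645037
[-188.7 -103.6] 0.0092 0.94
[-98.3  13.5] 0.069 0.65
[-33.9 131.4] 0.0396 0.61
```

>>> step_arm(commands=[{"translation":[0,0,-10],"roll":0},{"translation":[0,0,-6],"roll":0},{"translation":[20,0,0],"roll":0},{"translation":[25,0,0],"roll":0},{"translation":[0,0,20],"roll":0},{"translation":[0,0,20],"roll":0},{"translation":[0,0,5],"roll":0},{"translation":[0,0,0],"roll":0}])

```text
time: 38.88
tool_pos: [0.5062, -0.0461, 0.0386]
tool_rot: [3.14, -0.003, -3.033]
contact_force: [0.6, -0.8, 0.8]
opening: 0.0365
grip_force: 0.0
```

>>> step_arm(commands=[{"translation":[-6,0,0],"roll":0},{"translation":[-5,0,0],"roll":0},{"translation":[-4,0,0],"roll":0},{"translation":[-4,0,0],"roll":0}])

```text
time: 39.22
tool_pos: [0.5274, -0.0442, 0.0402]
tool_rot: [-3.141, 0.002, -3.032]
contact_force: [-0.2, -0.2, 0.9]
opening: 0.0365
grip_force: 0.0
```

>>> step_arm(commands=[{"translation":[-4,0,0],"roll":0},{"translation":[-4,0,0],"roll":0},{"translation":[-4,0,0],"roll":0}])

```text
time: 39.47
tool_pos: [0.5385, -0.0428, 0.0396]
tool_rot: [3.142, 0.0, -3.032]
contact_force: [0.6, -0.5, 0.5]
opening: 0.037
grip_force: 0.0
```

>>> step_arm(commands=[{"translation":[-4,0,0],"roll":0},{"translation":[-4,0,0],"roll":0},{"translation":[-4,0,0],"roll":0},{"translation":[-4,0,0],"roll":0}])

```text
time: 39.8
tool_pos: [0.5544, -0.0411, 0.0394]
tool_rot: [3.141, -0.0, -3.032]
contact_force: [0.2, 0.6, 0.0]
opening: 0.0367
grip_force: 0.0
```

>>> step_arm(commands=[{"translation":[30,0,-10],"roll":0},{"translation":[30,0,-10],"roll":0},{"translation":[30,0,0],"roll":0},{"translation":[30,0,0],"roll":0},{"translation":[0,0,0],"roll":0}])

```text
time: 40.22
tool_pos: [0.4289, -0.0534, 0.059]
tool_rot: [3.139, -0.006, -3.033]
contact_force: [0.2, 0.2, 0.1]
opening: 0.0365
grip_force: 0.0
```

```bash
python3 -c "
from h import *
st()
for c in('scene','top'):
  im=read_camera(c)
  for r in search_frame(c,'tile1'): print(c,sf(np.array(r['at'])*1000),r['at'][2],r['confidence'])
for t in tiles(im): print(sf(t[0]),t[1],t[2]-6.25)
"
```

```text
t 40.22 slabframe [-233.3   -8.9] z 89.0 yawerr -0.0 F fwd/left/up 0.2 0.2 0.1 open 0.03645892711601896
scene [-98.4   1.6] 0.0373 0.94
scene [-181.8 -127.6] 0.0116 0.87
scene [-31.7 129.2] 0.0408 0.74
top [-39.1 120.4] 0.0372 0.8
top [-185.4 -159.5] 0.0104 0.69
[-197.1 -813.3] (56.4824333190918, 418.3800354003906) -12.214286804199219
```

>>> step_arm(commands=[{"translation":[0,0,20],"roll":0},{"translation":[0,0,20],"roll":0},{"translation":[0,0,18],"roll":0},{"translation":[-10,0,2.5],"roll":0},{"translation":[-10,0,0],"roll":0},{"translation":[-10,0,0],"roll":0},{"translation":[-10,0,0],"roll":0},{"translation":[-10,0,0],"roll":0},{"translation":[-6,0,0],"roll":0},{"translation":[-4,0,0],"roll":0},{"translation":[-4,0,0],"roll":0}])

```text
time: 41.33
tool_pos: [0.4987, -0.0471, -0.0009]
tool_rot: [3.141, -0.001, -3.032]
contact_force: [-2.1, -0.5, 1.6]
opening: 0.0366
grip_force: 0.9
```

>>> step_arm(commands=[{"translation":[-4,0,0],"roll":0},{"translation":[-4,0,0],"roll":0},{"translation":[-4,0,0],"roll":0},{"translation":[-4,0,0],"roll":0},{"translation":[-4,0,0],"roll":0},{"translation":[-4,0,0],"roll":0},{"translation":[-4,0,0],"roll":0},{"translation":[-4,0,0],"roll":0},{"translation":[-4,0,0],"roll":0},{"translation":[-4,0,0],"roll":0}])

```text
time: 42.17
tool_pos: [0.5384, -0.0428, -0.001]
tool_rot: [3.142, -0.0, -3.032]
contact_force: [-3.1, -0.3, 2.3]
opening: 0.037
grip_force: 1.4
```

```bash
python3 -c "
from h import *
st()
"
```

```text
t 42.17 slabframe [-123.3  -10.3] z 29.0 yawerr 0.0 F fwd/left/up -3.1 0.0 2.3 open 0.0370057457408257
```

Another 24 mm forward, then retreat and go to tile C.

>>> step_arm(commands=[{"translation":[-4,0,0],"roll":0},{"translation":[-4,0,0],"roll":0},{"translation":[-4,0,0],"roll":0},{"translation":[-4,0,0],"roll":0},{"translation":[-4,0,0],"roll":0},{"translation":[-4,0,0],"roll":0},{"translation":[0,0,0],"roll":0},{"translation":[20,0,0],"roll":0},{"translation":[20,0,-30],"roll":0},{"translation":[30,0,-30],"roll":0},{"translation":[30,0,0],"roll":0},{"translation":[30,0,0],"roll":0},{"translation":[30,0,0],"roll":0},{"translation":[25,0,0],"roll":0},{"translation":[0,0,0],"roll":0}])

```text
time: 43.42
tool_pos: [0.3742, -0.0597, 0.0582]
tool_rot: [3.14, -0.003, -3.033]
contact_force: [-0.2, 0.7, -0.3]
opening: 0.0366
grip_force: 0.0
```

```bash
python3 -c "
from h import *
st()
im=pic('top','t10.png')
for r in search_frame('top','tile1'): print(sf(np.array(r['at'])*1000),r['at'][2],r['confidence'])
for t in tiles(im): print(sf(t[0]),t[1],t[2]-6.25)
"
```

```text
t 43.42 slabframe [-288.3   -9.1] z 88.2 yawerr -0.001 F fwd/left/up -0.2 0.7 -0.3 open 0.036631541648353826
[-170.7 -142.5] 0.0141 0.89
[-38.6  -7.4] 0.0367 0.83
[-117.4  395.2] 0.0401 0.65
[-180.4 -130.9] (96.88652801513672, 98.1993408203125) -1.1334037780761719
[-201.5 -831.9] (56.72380447387695, 415.5608825683594) -6.926689147949219
```

>>> step_arm(commands=[{"translation":[10,-30,0],"roll":0},{"translation":[10,-30,0],"roll":0},{"translation":[0,-30,0],"roll":0},{"translation":[0,-32,0],"roll":0},{"translation":[-20,0,30],"roll":0},{"translation":[-20,0,30],"roll":0},{"translation":[0,0,20],"roll":0},{"translation":[0,0,5],"roll":0},{"translation":[0,0,0],"roll":0}])

```text
time: 44.27
tool_pos: [0.4119, -0.1792, -0.0279]
tool_rot: [3.14, -0.002, -3.032]
contact_force: [0.3, -0.2, -0.4]
opening: 0.0367
grip_force: 0.0
```

```bash
python3 -c "
from h import *
st()
"
```

```text
t 44.27 slabframe [-263.8 -132. ] z 2.1 yawerr 0.001 F fwd/left/up 0.3 -0.2 -0.4 open 0.03674876715795
```

>>> step_arm(commands=[{"translation":[0,1,1.3],"roll":0},{"translation":[-8,0,0],"roll":0},{"translation":[-6,0,0],"roll":0},{"translation":[-4,0,0],"roll":0},{"translation":[-3,0,0],"roll":0},{"translation":[-3,0,0],"roll":0},{"translation":[-3,0,0],"roll":0},{"translation":[-3,0,0],"roll":0},{"translation":[-3,0,0],"roll":0},{"translation":[-3,0,0],"roll":0},{"translation":[-3,0,0],"roll":0},{"translation":[-2,0,0.2],"roll":0},{"translation":[-1.5,0,0],"roll":0},{"translation":[-1,0,0],"roll":0},{"translation":[-1,0,0],"roll":0}])

```text
time: 45.52
tool_pos: [0.4559, -0.1736, -0.0281]
tool_rot: [3.141, -0.0, -3.032]
contact_force: [-3.7, -0.5, 2.1]
opening: 0.0368
grip_force: 1.4
```

```bash
python3 -c "
from h import *
st()
"
```

```text
t 45.52 slabframe [-219.5 -131.3] z 1.9 yawerr 0.0 F fwd/left/up -3.8 -0.1 2.1 open 0.03677680236465456
```

>>> step_arm(commands=[{"translation":[5,0,0],"roll":0},{"translation":[0,0,1.4],"roll":0},{"translation":[0,0,0],"roll":0}])

```text
time: 45.77
tool_pos: [0.4509, -0.1742, -0.0296]
tool_rot: [3.142, 0.0, -3.033]
contact_force: [0.5, 0.4, -0.2]
opening: 0.0367
grip_force: 0.0
```

>>> step_arm(commands=[{"translation":[-3,0,0],"roll":0},{"translation":[-2,0,0],"roll":0},{"translation":[-1,0,0],"roll":0},{"translation":[-1,0,0],"roll":0}])

```text
time: 46.1
tool_pos: [0.4562, -0.1737, -0.0295]
tool_rot: [3.141, -0.004, -3.032]
contact_force: [-11.9, -6.2, 7.8]
opening: 0.0364
grip_force: 6.7
```

```bash
python3 -c "
from h import *
st()
"
```

```text
t 46.1 slabframe [-219.2 -131.4] z 0.5 yawerr 0.001 F fwd/left/up -12.5 -4.8 7.8 open 0.03637724649552074
```

>>> step_arm(commands=[{"translation":[-0.4,0,-1.5],"roll":0},{"translation":[0,0,-2],"roll":0},{"translation":[0,0,-2],"roll":0},{"translation":[0,0,-3],"roll":0},{"translation":[0,0,-3],"roll":0},{"translation":[0,0,-3],"roll":0},{"translation":[0,0,-3],"roll":0},{"translation":[-0.2,0,-3],"roll":0},{"translation":[-0.3,0,-3],"roll":0},{"translation":[-0.4,0,-3],"roll":0},{"translation":[-0.5,0,-3],"roll":0},{"translation":[-0.6,0,-3],"roll":0},{"translation":[-0.7,0,-3],"roll":0},{"translation":[-0.9,0,-3],"roll":0},{"translation":[-1,0,-3],"roll":0},{"translation":[-1.2,0,-3],"roll":0},{"translation":[-1.4,0,-3],"roll":0},{"translation":[-1.8,0,-3.5],"roll":0},{"translation":[-2,0,-3.5],"roll":0}])

```text
time: 47.68
tool_pos: [0.4655, -0.172, 0.0245]
tool_rot: [3.139, -0.008, -3.032]
contact_force: [-14.0, -4.8, 5.9]
opening: 0.0365
grip_force: 7.3
```

```bash
python3 -c "
from h import *
st()
"
```

```text
t 47.68 slabframe [-209.7 -130.7] z 54.5 yawerr 0.001 F fwd/left/up -14.5 -3.2 5.9 open 0.036502343078817646
```

>>> step_arm(commands=[{"translation":[-1.6,0,-2.8],"roll":0},{"translation":[-1.6,0,-2.8],"roll":0},{"translation":[-1.7,0,-2.8],"roll":0},{"translation":[-1.9,0,-2.6],"roll":0},{"translation":[-2,0,-2.6],"roll":0},{"translation":[-2,0,-2.6],"roll":0}])

```text
time: 48.18
tool_pos: [0.4779, -0.1707, 0.0411]
tool_rot: [3.14, -0.004, -3.032]
contact_force: [-7.5, -1.2, 4.3]
opening: 0.0365
grip_force: 4.2
```

```bash
python3 -c "
from h import *
st()
"
```

```text
t 48.18 slabframe [-197.3 -130.8] z 71.1 yawerr 0.001 F fwd/left/up -7.6 -0.4 4.3 open 0.03654828125057305
```

>>> step_arm(commands=[{"translation":[-2.5,0,-2.2],"roll":0},{"translation":[-2.5,0,-2.2],"roll":0},{"translation":[-2.5,0,-2.1],"roll":0}])

```text
time: 48.43
tool_pos: [0.4851, -0.17, 0.0479]
tool_rot: [3.14, -0.005, -3.032]
contact_force: [-10.9, -0.8, 8.4]
opening: 0.0365
grip_force: 6.6
```

>>> step_arm(commands=[{"translation":[-3,0,-2.2],"roll":0},{"translation":[-3,0,-2.2],"roll":0},{"translation":[-3,0,-2.2],"roll":0}])

```text
time: 48.68
tool_pos: [0.4944, -0.1691, 0.0549]
tool_rot: [3.141, -0.004, -3.032]
contact_force: [-9.3, 0.1, 11.0]
opening: 0.0367
grip_force: 6.9
```

```bash
python3 -c "
from h import *
st()
"
```

```text
t 48.68 slabframe [-180.8 -131. ] z 84.9 yawerr 0.001 F fwd/left/up -9.3 1.1 11.0 open 0.036656854232176274
```

Same as tile B, so I continue with the same steps.

>>> step_arm(commands=[{"translation":[-3.3,0,-1.9],"roll":0},{"translation":[-3.3,0,-1.9],"roll":0},{"translation":[-3.3,0,-1.8],"roll":0},{"translation":[-3.5,0,-1.4],"roll":0},{"translation":[-3.6,0,-1.4],"roll":0},{"translation":[-3.6,0,-1.3],"roll":0}])

```text
time: 49.18
tool_pos: [0.5168, -0.167, 0.0655]
tool_rot: [-3.141, 0.0, -3.032]
contact_force: [-5.3, -0.3, 11.7]
opening: 0.0368
grip_force: 6.0
```

```bash
python3 -c "
from h import *
st()
"
```

```text
t 49.18 slabframe [-158.2 -131.3] z 95.5 yawerr 0.0 F fwd/left/up -5.3 0.2 11.7 open 0.03684749299856243
```

>>> step_arm(commands=[{"translation":[-3.8,0,-1],"roll":0},{"translation":[-3.8,0,-0.9],"roll":0},{"translation":[-3.8,0,-0.8],"roll":0}])

```text
time: 49.43
tool_pos: [0.529, -0.1658, 0.0684]
tool_rot: [-3.141, 0.002, -3.032]
contact_force: [-1.7, 0.8, 9.4]
opening: 0.0368
grip_force: 5.1
```

```bash
python3 -c "
from h import *
st()
"
```

```text
t 49.43 slabframe [-145.9 -131.5] z 98.4 yawerr 0.0 F fwd/left/up -1.6 1.0 9.4 open 0.036785647243881635
```

>>> step_arm(commands=[{"translation":[-3.9,0,-0.4],"roll":0},{"translation":[-3.9,0,-0.3],"roll":0},{"translation":[-3.9,0,-0.3],"roll":0},{"translation":[-3.5,0,-0.1],"roll":0},{"translation":[-3.5,0,0],"roll":0},{"translation":[-3,0,0],"roll":0}])

```text
time: 49.93
tool_pos: [0.551, -0.1634, 0.07]
tool_rot: [-3.14, 0.003, -3.032]
contact_force: [-4.4, 1.5, 15.2]
opening: 0.037
grip_force: 7.5
```

>>> step_arm(commands=[{"translation":[-3,0,0],"roll":0},{"translation":[-3,0,0],"roll":0},{"translation":[-3,0,0],"roll":0},{"translation":[-3,0,0],"roll":0},{"translation":[-3,0,0],"roll":0}])

```text
time: 50.35
tool_pos: [0.5662, -0.1619, 0.0695]
tool_rot: [-3.14, 0.004, -3.032]
contact_force: [-0.1, 1.9, 5.6]
opening: 0.0365
grip_force: 2.6
```

```bash
python3 -c "
from h import *
st()
read_camera('scene')
for r in search_frame('scene','tile1'): print(sf(np.array(r['at'])*1000),r['at'][2],r['confidence'])
"
```

```text
t 50.35 slabframe [-108.5 -131.7] z 99.5 yawerr 0.0 F fwd/left/up 0.1 1.9 5.6 open 0.03649095330654564
[-33.7   1.2] 0.0363 0.86
[ -97.3 -109.6] 0.0679 0.74
[-31.5 129.2] 0.0397 0.72
[-136.9  421.9] 0.0094 0.44
```

Tile C is standing. I topple it, then retreat to check.

>>> step_arm(commands=[{"translation":[0,0,-10],"roll":0},{"translation":[0,0,-6],"roll":0},{"translation":[20,0,0],"roll":0},{"translation":[25,0,0],"roll":0},{"translation":[0,0,20],"roll":0},{"translation":[0,0,20],"roll":0},{"translation":[0,0,5],"roll":0},{"translation":[0,0,0],"roll":0}])

```text
time: 51.12
tool_pos: [0.5191, -0.1662, 0.038]
tool_rot: [3.14, -0.002, -3.032]
contact_force: [-0.0, 0.0, 0.6]
opening: 0.0366
grip_force: 0.0
```

>>> step_arm(commands=[{"translation":[-6,0,0],"roll":0},{"translation":[-5,0,0],"roll":0},{"translation":[-4,0,0],"roll":0},{"translation":[-4,0,0],"roll":0},{"translation":[-4,0,0],"roll":0},{"translation":[-4,0,0],"roll":0},{"translation":[-4,0,0],"roll":0},{"translation":[-4,0,0],"roll":0},{"translation":[-4,0,0],"roll":0},{"translation":[-4,0,0],"roll":0},{"translation":[-4,0,0],"roll":0}])

```text
time: 52.03
tool_pos: [0.567, -0.1614, 0.0388]
tool_rot: [3.141, -0.0, -3.032]
contact_force: [0.5, -0.4, 0.1]
opening: 0.0367
grip_force: 0.0
```

>>> step_arm(commands=[{"translation":[30,0,-10],"roll":0},{"translation":[30,0,-10],"roll":0},{"translation":[30,0,0],"roll":0},{"translation":[30,0,0],"roll":0},{"translation":[0,0,0],"roll":0}])

```text
time: 52.45
tool_pos: [0.4423, -0.1737, 0.0585]
tool_rot: [3.139, -0.005, -3.034]
contact_force: [0.3, 0.6, -0.3]
opening: 0.037
grip_force: 0.0
```

```bash
python3 -c "
from h import *
st()
for c in('scene','top'):
  im=read_camera(c)
  for r in search_frame(c,'tile1'): print(c,sf(np.array(r['at'])*1000),r['at'][2],r['confidence'])
"
```

```text
t 52.45 slabframe [-233.1 -129.9] z 88.5 yawerr -0.001 F fwd/left/up 0.4 0.5 -0.3 open 0.03697979049800257
scene [-34.9   6.6] 0.0349 0.95
scene [-33.8 131.9] 0.0409 0.76
scene [ -98.8 -119.6] 0.036 0.71
scene [-138.8  424.6] 0.0084 0.4
top [-40.3  -7.9] 0.0396 0.68
top [-39.7 121.4] 0.0387 0.68
```

>>> step_arm(commands=[{"translation":[0,0,20],"roll":0},{"translation":[0,0,20],"roll":0},{"translation":[0,0,18],"roll":0},{"translation":[-10,0,2],"roll":0},{"translation":[-10,0,0],"roll":0},{"translation":[-10,0,0],"roll":0},{"translation":[-10,0,0],"roll":0},{"translation":[-10,0,0],"roll":0},{"translation":[-6,0,0],"roll":0},{"translation":[-4,0,0],"roll":0},{"translation":[-4,0,0],"roll":0}])

```text
time: 53.57
tool_pos: [0.5116, -0.1675, -0.0006]
tool_rot: [-3.141, 0.0, -3.032]
contact_force: [-2.9, -0.3, 1.2]
opening: 0.0368
grip_force: 1.2
```

>>> step_arm(commands=[{"translation":[-4,0,0],"roll":0},{"translation":[-4,0,0],"roll":0},{"translation":[-4,0,0],"roll":0},{"translation":[-4,0,0],"roll":0},{"translation":[-4,0,0],"roll":0},{"translation":[-4,0,0],"roll":0},{"translation":[-4,0,0],"roll":0},{"translation":[-4,0,0],"roll":0},{"translation":[-4,0,0],"roll":0},{"translation":[-4,0,0],"roll":0}])

```text
time: 54.4
tool_pos: [0.5511, -0.1632, -0.0011]
tool_rot: [3.142, 0.0, -3.032]
contact_force: [-2.6, 0.7, 3.3]
opening: 0.0365
grip_force: 1.8
```

```bash
python3 -c "
from h import *
st()
"
```

```text
t 54.4 slabframe [-123.8 -131.3] z 28.9 yawerr 0.0 F fwd/left/up -2.5 0.9 3.3 open 0.03654682172744843
```

>>> step_arm(commands=[{"translation":[-4,0,0],"roll":0},{"translation":[-4,0,0],"roll":0},{"translation":[-4,0,0],"roll":0},{"translation":[-4,0,0],"roll":0},{"translation":[-4,0,0],"roll":0},{"translation":[-4,0,0],"roll":0},{"translation":[0,0,0],"roll":0},{"translation":[20,0,0],"roll":0},{"translation":[20,0,-30],"roll":0},{"translation":[30,0,-30],"roll":0},{"translation":[30,0,-30],"roll":0},{"translation":[30,0,-20],"roll":0},{"translation":[30,0,0],"roll":0},{"translation":[25,0,0],"roll":0},{"translation":[0,0,0],"roll":0}])

```text
time: 55.65
tool_pos: [0.3885, -0.1804, 0.1081]
tool_rot: [3.141, -0.001, -3.034]
contact_force: [0.4, 0.0, -0.8]
opening: 0.0366
grip_force: 0.0
```

```bash
cat > rl.py <<'E'
from h import *
st()
im=pic('top','t11.png')
for n in ('tile1','roll1','stand'):
  for r in search_frame('top',n): print(n,np.round(r['at'],3),sf(np.array(r['at'])*1000),r['confidence'])
hsv=cv2.cvtColor(im,cv2.COLOR_RGB2HSV)
# whitish roll tops near stand (HSV low-sat bright), fit circle from hull
m=cv2.inRange(hsv,(0,0,120),(180,60,255)); m[:,:190]=0;m[:,232:]=0;m[:185]=0;m[270:]=0
for c in cv2.findContours(m,0,cv2.CHAIN_APPROX_NONE)[0]:
    if cv2.contourArea(c)<150: continue
    (u,v),r=cv2.minEnclosingCircle(c); b=cv2.boundingRect(c); e=cv2.fitEllipse(c)
    print('roll px',u,v,r,b,e)
# post tops + base: wood
m2=cv2.inRange(hsv,(10,70,60),(25,255,255)); m2[:,:190]=0;m2[:,235:]=0;m2[:185]=0;m2[270:]=0
n,l,s,cc=cv2.connectedComponentsWithStats(m2)
for i in range(1,n):
    if s[i,4]>15: print('wood',s[i],cc[i])
ys,xs=np.nonzero(m2); w=np.array([ray('top',x,y,.010)[:2]*1000 for x,y in zip(xs,ys)],np.float32)
print('base',cv2.minAreaRect(w))
E
python3 rl.py
```

```text
t 55.65 slabframe [-287.2 -130.7] z 138.1 yawerr -0.001 F fwd/left/up 0.4 0.0 -0.8 open 0.036627120169880775
tile1 [ 0.635 -0.152  0.037] [ -39.3 -129.8] 0.96
tile1 [0.608 0.097 0.036] [-39.2 121.4] 0.87
tile1 [ 0.62  -0.032  0.038] [-41.4  -8.4] 0.76
roll1 [0.356 0.471 0.031] [-248.2  520.2] 0.9
roll1 [0.496 0.362 0.04 ] [-120.8  397. ] 0.88
roll1 [0.408 0.368 0.066] [-208.6  412.2] 0.75
roll1 [0.425 0.255 0.029] [-203.6  297.8] 0.67
roll1 [0.289 0.319 0.024] [-331.9  376.3] 0.58
roll1 [0.469 0.493 0.026] [-133.6  529.8] 0.56
roll1 [0.387 0.356 0.027] [-230.7  403.1] 0.53
stand [0.458 0.36  0.009] [-159.6  399.2] 0.73
roll px 206.36758422851562 237.26255798339844 13.17380142211914 (197, 228, 23, 23) ((207.4197998046875, 238.21588134765625), (21.989837646484375, 23.868206024169922), 118.5972900390625)
roll px 210.8453826904297 208.2188720703125 11.417318344116211 (200, 197, 23, 22) ((210.56991577148438, 207.8336639404297), (20.59855079650879, 22.028343200683594), 61.72664260864258)
wood [197 194  31  65 997] [213.8114343  227.06018054]
wood [206 203  10  10  59] [209.74576271 207.        ]
wood [205 235   8   9  54] [208.24074074 238.75925926]
base ((455.0733642578125, 365.05975341796875), (188.37567138671875, 86.22933959960938), 0.25548723340034485)
```

```bash
python3 -c "
from h import *
for u,v,z in [(208.24,238.76,.068),(207.9,238.5,.066),(209.7,207,.068),(210.7,207.9,.038),(200+11,197+10.5,.038)]:
  p=ray('top',u,v,z)*1000; print(p,sf(p))
print(sf([409,365]),sf([501,365]))
"
```

```text
[408.67243142 365.09528277  68.        ] [-207.8  409.4]
[409.70732804 366.43585404  66.        ] [-206.6  410.6]
[498.47110391 362.8649394   68.        ] [-118.8  397.4]
[501.84619029 365.65188846  38.        ] [-115.1  399.8]
[502.99795253 364.82058294  38.        ] [-114.1  398.8]
[-207.5  409.2] [-116.   399.2]
```

>>> step_arm(commands=[{"translation":[-4,27,0],"roll":0},{"translation":[-4,27,0],"roll":0},{"translation":[-4,27,0],"roll":0},{"translation":[-4,27,0],"roll":0},{"translation":[-4,27,0],"roll":0},{"translation":[-4,27,0],"roll":0},{"translation":[-4,27,0],"roll":0},{"translation":[-4,27,0],"roll":0},{"translation":[-4,27,0],"roll":0},{"translation":[-4,27,0],"roll":0},{"translation":[-4,27,0],"roll":0},{"translation":[-4,27,0],"roll":0},{"translation":[-4,27,0],"roll":0},{"translation":[-4,27,0],"roll":0},{"translation":[-4,27,0],"roll":0},{"translation":[-4,27,0],"roll":0},{"translation":[-4,27,0],"roll":0},{"translation":[-4,27,0],"roll":0},{"translation":[-4,27,0],"roll":0},{"translation":[-3.5,27,0],"roll":0}], fingers=1.0)

```text
time: 57.52
tool_pos: [0.412, 0.3675, 0.1072]
tool_rot: [3.141, 0.0, -3.031]
contact_force: [0.6, 0.4, 0.8]
opening: 0.0915
grip_force: 0.0
```

>>> step_arm(commands=[{"translation":[0,0,0],"roll":0},{"translation":[0,0,0],"roll":0},{"translation":[0,0,0],"roll":0}])

```text
time: 57.77
tool_pos: [0.4116, 0.3648, 0.1071]
tool_rot: [-3.141, -0.001, -3.031]
contact_force: [1.1, -0.1, -0.6]
opening: 0.0919
grip_force: 0.0
```

```bash
python3 -c "
from h import *
st()
"
```

```text
t 57.77 slabframe [-204.9  408.8] z 137.1 yawerr 0.001 F fwd/left/up 1.1 -0.2 -0.6 open 0.09186370080088163
```

Back 2.6, down 96, grip.

>>> step_arm(commands=[{"translation":[2.5,0.5,20],"roll":0},{"translation":[0,0,20],"roll":0},{"translation":[0,0,20],"roll":0},{"translation":[0,0,15],"roll":0},{"translation":[0,0,10],"roll":0},{"translation":[0,0,8],"roll":0},{"translation":[0,0,3],"roll":0},{"translation":[0,0,0],"roll":0}])

```text
time: 58.43
tool_pos: [0.4094, 0.3646, 0.0116]
tool_rot: [-3.141, -0.0, -3.033]
contact_force: [-0.2, 0.6, 0.2]
opening: 0.0918
grip_force: 0.0
```

```bash
python3 -c "
from h import *
st()
"
```

```text
t 58.43 slabframe [-207.1  408.8] z 41.6 yawerr -0.0 F fwd/left/up -0.1 0.6 0.2 open 0.09178874862854604
```

>>> step_arm(commands=[{"translation":[0,0,0],"roll":0},{"translation":[0,0,0],"roll":0},{"translation":[0,0,0],"roll":0},{"translation":[0,0,0],"roll":0},{"translation":[0,0,0],"roll":0},{"translation":[0,0,0],"roll":0}], fingers=0, grip_force=30)

```text
time: 58.93
tool_pos: [0.4095, 0.3653, 0.0122]
tool_rot: [3.141, 0.001, -3.032]
contact_force: [-0.3, 0.2, 2.5]
opening: 0.0628
grip_force: 29.9
```

```bash
python3 -c "
from h import *
st()
"
```

```text
t 58.93 slabframe [-206.9  409.4] z 42.2 yawerr 0.0 F fwd/left/up -0.3 0.2 2.5 open 0.06280448446264106
```

>>> step_arm(commands=[{"translation":[0,0,-5],"roll":0},{"translation":[0,0,-10],"roll":0},{"translation":[0,0,-15],"roll":0},{"translation":[0,0,-20],"roll":0},{"translation":[0,0,-20],"roll":0}])

```text
time: 59.35
tool_pos: [0.409, 0.3648, 0.0829]
tool_rot: [-3.141, -0.001, -3.032]
contact_force: [0.6, 0.6, -1.7]
opening: 0.0622
grip_force: 29.9
```

>>> step_arm(commands=[{"translation":[-10,-18,0],"roll":0},{"translation":[-10,-18,0],"roll":0},{"translation":[-10,-18,0],"roll":0},{"translation":[-10,-18,0],"roll":0},{"translation":[-10,-18,0],"roll":0},{"translation":[-10,-18,0],"roll":0},{"translation":[-10,-18,0],"roll":0},{"translation":[-10,-18,0],"roll":0},{"translation":[-10,-18,0],"roll":0},{"translation":[-10,-18,0],"roll":0},{"translation":[-10,-18,0],"roll":0},{"translation":[-10,-18,0],"roll":0},{"translation":[-10,-18,0],"roll":0},{"translation":[-10,-18,0],"roll":0},{"translation":[-10,-18,0],"roll":0},{"translation":[-10,-10,0],"roll":0},{"translation":[-7.5,-8,0],"roll":0},{"translation":[0,0,0],"roll":0},{"translation":[0,0,0],"roll":0}])

```text
time: 60.93
tool_pos: [0.607, 0.097, 0.0819]
tool_rot: [3.141, -0.0, -3.033]
contact_force: [-1.0, -0.3, -1.4]
opening: 0.0623
grip_force: 29.9
```

```bash
python3 -c "
from h import *
st();print(observe()['grip_force'])
for c in('top','scene'):
  read_camera(c)
  for n in ('roll1',):
    for r in search_frame(c,n): print(c,n,np.round(r['at'],3),sf(np.array(r['at'])*1000),r['confidence'])
"
```

```text
t 60.93 slabframe [-39.8 121.3] z 111.9 yawerr -0.0 F fwd/left/up -1.1 -0.2 -1.4 open 0.062301783808417666
29.86563630402088
top roll1 [0.467 0.498 0.026] [-135.1  534.9] 0.81
top roll1 [0.357 0.469 0.029] [-247.6  518.4] 0.75
top roll1 [0.445 0.254 0.028] [-184.   294.5] 0.57
top roll1 [0.417 0.388 0.04 ] [-196.8  431.6] 0.52
top roll1 [0.496 0.362 0.039] [-121.6  397. ] 0.52
scene roll1 [0.433 0.257 0.028] [-195.6  298.9] 0.87
scene roll1 [0.625 0.111 0.128] [-20.2 133.6] 0.82
scene roll1 [0.292 0.332 0.024] [-327.9  389. ] 0.74
scene roll1 [0.368 0.478 0.028] [-235.5  525.8] 0.7
scene roll1 [0.422 0.381 0.038] [-193.3  424.1] 0.6
scene roll1 [0.518 0.381 0.04 ] [-96.9 413.2] 0.58
scene roll1 [0.472 0.502 0.028] [-130.3  538.9] 0.58
```

>>> step_arm(commands=[{"translation":[0,0,15],"roll":0},{"translation":[0,0,15],"roll":0},{"translation":[0,0,15],"roll":0},{"translation":[0,0,10],"roll":0},{"translation":[0,0,6],"roll":0},{"translation":[0,0,3],"roll":0},{"translation":[0,0,2],"roll":0},{"translation":[0,0,1.5],"roll":0},{"translation":[0,0,0],"roll":0},{"translation":[0,0,0],"roll":0}])

```text
time: 61.97
tool_pos: [0.6076, 0.097, 0.0148]
tool_rot: [3.142, 0.001, -3.032]
contact_force: [-0.1, -0.0, -1.6]
opening: 0.0627
grip_force: 29.9
```

```bash
python3 -c "
from h import *
st()
"
```

```text
t 61.97 slabframe [-39.2 121.2] z 44.8 yawerr 0.0 F fwd/left/up -0.1 -0.0 -1.6 open 0.062650605355985
```

>>> step_arm(commands=[{"translation":[0,0,1],"roll":0},{"translation":[0,0,0],"roll":0}])

```text
time: 62.13
tool_pos: [0.6074, 0.097, 0.0135]
tool_rot: [3.142, 0.001, -3.032]
contact_force: [-0.2, -0.5, -1.6]
opening: 0.0624
grip_force: 29.9
```

>>> step_arm(commands=[{"translation":[0,0,0.7],"roll":0},{"translation":[0,0,0],"roll":0}])

```text
time: 62.3
tool_pos: [0.6075, 0.097, 0.0132]
tool_rot: [3.142, 0.001, -3.032]
contact_force: [-0.9, -0.7, 2.6]
opening: 0.0624
grip_force: 29.9
```

```bash
python3 -c "
from h import *
st()
"
```

```text
t 62.3 slabframe [-39.4 121.2] z 43.2 yawerr 0.0 F fwd/left/up -1.0 -0.6 2.6 open 0.06243863614560909
```

>>> step_arm(commands=[{"translation":[0,0,0],"roll":0},{"translation":[0,0,0],"roll":0},{"translation":[0,0,0],"roll":0},{"translation":[0,0,0],"roll":0},{"translation":[0,0,0],"roll":0},{"translation":[0,0,-15],"roll":0},{"translation":[0,0,-20],"roll":0},{"translation":[0,0,-20],"roll":0},{"translation":[0,0,-20],"roll":0}], fingers=1.0)

```text
time: 63.05
tool_pos: [0.6071, 0.097, 0.0882]
tool_rot: [3.141, -0.0, -3.032]
contact_force: [0.9, -0.1, 0.6]
opening: 0.092
grip_force: 0.0
```

>>> step_arm(commands=[{"translation":[12,20,0],"roll":0},{"translation":[12,20,0],"roll":0},{"translation":[12,20,0],"roll":0},{"translation":[12,20,0],"roll":0},{"translation":[12,20,0],"roll":0},{"translation":[12,20,0],"roll":0},{"translation":[12,20,0],"roll":0},{"translation":[12,20,0],"roll":0},{"translation":[12,20,0],"roll":0},{"translation":[12,20,0],"roll":0},{"translation":[12,20,0],"roll":0},{"translation":[12,20,0],"roll":0},{"translation":[12,20,0],"roll":0},{"translation":[12,20,0],"roll":0},{"translation":[0,8,0],"roll":0},{"translation":[0,0,0],"roll":0},{"translation":[0,0,0],"roll":0}])

```text
time: 64.47
tool_pos: [0.4093, 0.3649, 0.0876]
tool_rot: [-3.141, 0.001, -3.031]
contact_force: [-0.1, 0.4, 0.5]
opening: 0.0918
grip_force: 0.0
```

```bash
python3 -c "
from h import *
st()
im=pic('top','t12.png')
for n in ('tile1','roll1'):
  for r in search_frame('top',n): print(n,np.round(r['at'],3),sf(np.array(r['at'])*1000),r['confidence'])
"
```

```text
t 64.47 slabframe [-207.2  409.1] z 117.6 yawerr 0.001 F fwd/left/up -0.1 0.4 0.5 open 0.0917931247575301
tile1 [ 0.62  -0.03   0.037] [-40.5  -6. ] 0.55
tile1 [0.536 0.354 0.006] [-81.9 384.3] 0.41
roll1 [0.604 0.1   0.065] [-42.5 124.3] 0.95
roll1 [0.425 0.254 0.028] [-203.7  296.6] 0.82
roll1 [0.513 0.35  0.038] [-106.1  383.1] 0.72
```

>>> step_arm(commands=[{"translation":[0,0,20],"roll":0},{"translation":[0,0,20],"roll":0},{"translation":[0,0,20],"roll":0},{"translation":[0,0,20],"roll":0},{"translation":[0,0,12],"roll":0},{"translation":[0,0,7],"roll":0},{"translation":[0,0,3.5],"roll":0},{"translation":[0,0,0],"roll":0}])

```text
time: 65.28
tool_pos: [0.4091, 0.3644, -0.0153]
tool_rot: [-3.141, -0.001, -3.033]
contact_force: [0.6, -0.3, -0.5]
opening: 0.092
grip_force: 0.0
```

>>> step_arm(commands=[{"translation":[0,0,0],"roll":0},{"translation":[0,0,0],"roll":0},{"translation":[0,0,0],"roll":0},{"translation":[0,0,0],"roll":0},{"translation":[0,0,0],"roll":0},{"translation":[0,0,0],"roll":0}], fingers=0, grip_force=30)

```text
time: 65.78
tool_pos: [0.4092, 0.3654, -0.0143]
tool_rot: [3.141, 0.001, -3.032]
contact_force: [-0.6, -0.2, 4.0]
opening: 0.0643
grip_force: 30.0
```

>>> step_arm(commands=[{"translation":[0,0,-5],"roll":0},{"translation":[0,0,-10],"roll":0},{"translation":[0,0,-15],"roll":0},{"translation":[0,0,-20],"roll":0},{"translation":[0,0,-20],"roll":0},{"translation":[0,0,-20],"roll":0},{"translation":[0,0,0],"roll":0}])

```text
time: 66.37
tool_pos: [0.4109, 0.3663, 0.0795]
tool_rot: [3.138, 0.006, -3.032]
contact_force: [0.3, 0.7, -0.6]
opening: 0.0639
grip_force: 30.0
```

```bash
python3 -c "
from h import *
st()
"
```

```text
t 66.37 slabframe [-205.5  410.3] z 109.5 yawerr 0.0 F fwd/left/up 0.4 0.7 -0.6 open 0.0639132746884357
```

>>> step_arm(commands=[{"translation":[-8.3,-20.9,0],"roll":0},{"translation":[-8.3,-20.9,0],"roll":0},{"translation":[-8.3,-20.9,0],"roll":0},{"translation":[-8.3,-20.9,0],"roll":0},{"translation":[-8.3,-20.9,0],"roll":0},{"translation":[-8.3,-20.9,0],"roll":0},{"translation":[-8.3,-20.9,0],"roll":0},{"translation":[-8.3,-20.9,0],"roll":0},{"translation":[-8.3,-20.9,0],"roll":0},{"translation":[-8.3,-20.9,0],"roll":0},{"translation":[-8.3,-20.9,0],"roll":0},{"translation":[-8.3,-20.9,0],"roll":0},{"translation":[-8.3,-20.9,0],"roll":0},{"translation":[-8.3,-20.9,0],"roll":0},{"translation":[-8.3,-20.9,0],"roll":0},{"translation":[-8.3,-20.9,0],"roll":0},{"translation":[-8.3,-20.9,0],"roll":0},{"translation":[-8.3,-20.9,0],"roll":0},{"translation":[-8.3,-20.9,0],"roll":0},{"translation":[-8.3,-20.9,0],"roll":0}])

```text
time: 68.03
tool_pos: [0.6192, -0.0335, 0.0744]
tool_rot: [3.141, -0.001, -3.032]
contact_force: [-0.0, -0.2, -1.6]
opening: 0.0644
grip_force: 30.0
```

>>> step_arm(commands=[{"translation":[0,0,0],"roll":0},{"translation":[0,0,0],"roll":0}])

```text
time: 68.2
tool_pos: [0.619, -0.0334, 0.0742]
tool_rot: [3.141, -0.001, -3.034]
contact_force: [0.1, -0.2, -1.8]
opening: 0.0643
grip_force: 30.0
```

```bash
python3 -c "
from h import *
st()
read_camera('scene')
for r in search_frame('scene','roll1'): print(np.round(r['at'],3),sf(np.array(r['at'])*1000),r['confidence'])
"
```

```text
t 68.2 slabframe [-42.1  -9.6] z 104.2 yawerr -0.002 F fwd/left/up 0.1 -0.2 -1.8 open 0.06425955947289008
[0.473 0.503 0.029] [-128.8  539.6] 0.95
[0.369 0.48  0.028] [-234.7  528.2] 0.93
[ 0.639 -0.022  0.121] [-21.2  -0.2] 0.92
[0.292 0.33  0.024] [-327.2  387.5] 0.88
[0.52  0.383 0.04 ] [-95.3 414.8] 0.69
[0.612 0.109 0.064] [-33.9 132.7] 0.67
```

>>> step_arm(commands=[{"translation":[-2,1.5,15],"roll":0},{"translation":[0,0,15],"roll":0},{"translation":[0,0,12],"roll":0},{"translation":[0,0,8],"roll":0},{"translation":[0,0,5],"roll":0},{"translation":[0,0,3],"roll":0},{"translation":[0,0,0],"roll":0},{"translation":[0,0,0],"roll":0}])

```text
time: 68.97
tool_pos: [0.6216, -0.0307, 0.0175]
tool_rot: [-3.141, 0.001, -3.032]
contact_force: [-0.4, -0.3, -1.5]
opening: 0.064
grip_force: 30.0
```

>>> step_arm(commands=[{"translation":[0,0,1],"roll":0},{"translation":[0,0,0],"roll":0}])

```text
time: 69.13
tool_pos: [0.6216, -0.0308, 0.0165]
tool_rot: [-3.141, 0.001, -3.032]
contact_force: [-0.9, 0.2, -1.6]
opening: 0.0648
grip_force: 30.0
```

```bash
python3 -c "
from h import *
st()
"
```

```text
t 69.13 slabframe [-39.3  -7.4] z 46.5 yawerr 0.0 F fwd/left/up -0.8 0.3 -1.6 open 0.06477402809042064
```

>>> step_arm(commands=[{"translation":[0,0,1],"roll":0},{"translation":[0,0,0],"roll":0}])

```text
time: 69.3
tool_pos: [0.6213, -0.0308, 0.0152]
tool_rot: [3.142, 0.0, -3.033]
contact_force: [0.6, -0.2, -1.3]
opening: 0.0641
grip_force: 30.0
```

>>> step_arm(commands=[{"translation":[0,0,0.6],"roll":0},{"translation":[0,0,0],"roll":0}])

```text
time: 69.47
tool_pos: [0.6213, -0.0308, 0.0148]
tool_rot: [-3.142, 0.0, -3.032]
contact_force: [0.6, 0.4, 0.2]
opening: 0.0639
grip_force: 30.0
```

```bash
python3 -c "
from h import *
st()
"
```

```text
t 69.47 slabframe [-39.5  -7.3] z 44.8 yawerr 0.0 F fwd/left/up 0.6 0.4 0.2 open 0.06394378637546848
```

>>> step_arm(commands=[{"translation":[0,0,0],"roll":0},{"translation":[0,0,0],"roll":0},{"translation":[0,0,0],"roll":0},{"translation":[0,0,0],"roll":0},{"translation":[0,0,0],"roll":0},{"translation":[0,0,-15],"roll":0},{"translation":[0,0,-20],"roll":0},{"translation":[0,0,-20],"roll":0},{"translation":[0,0,-20],"roll":0}], fingers=1.0)

```text
time: 70.22
tool_pos: [0.6211, -0.0307, 0.0901]
tool_rot: [3.141, -0.0, -3.032]
contact_force: [-0.2, 0.5, 1.0]
opening: 0.0915
grip_force: 0.0
```

>>> step_arm(commands=[{"translation":[3.8,20.3,0],"roll":0},{"translation":[3.8,20.3,0],"roll":0},{"translation":[3.8,20.3,0],"roll":0},{"translation":[3.8,20.3,0],"roll":0},{"translation":[3.8,20.3,0],"roll":0},{"translation":[3.8,20.3,0],"roll":0},{"translation":[3.8,20.3,0],"roll":0},{"translation":[3.8,20.3,0],"roll":0},{"translation":[3.8,20.3,0],"roll":0},{"translation":[3.8,20.3,0],"roll":0},{"translation":[3.8,20.3,0],"roll":0},{"translation":[3.8,20.3,0],"roll":0},{"translation":[3.8,20.3,0],"roll":0},{"translation":[3.8,20.3,0],"roll":0},{"translation":[3.8,20.3,0],"roll":0},{"translation":[3.8,20.3,0],"roll":0},{"translation":[3.8,20.3,0],"roll":0},{"translation":[3.8,20.3,0],"roll":0},{"translation":[3.8,20.3,0],"roll":0},{"translation":[3.8,20.3,0],"roll":0}])

```text
time: 71.88
tool_pos: [0.501, 0.3655, 0.0895]
tool_rot: [3.142, 0.0, -3.032]
contact_force: [0.6, -0.1, 0.5]
opening: 0.0919
grip_force: 0.0
```

>>> step_arm(commands=[{"translation":[0,0,0],"roll":0},{"translation":[0,0,0],"roll":0},{"translation":[0,0,0],"roll":0}])

```text
time: 72.13
tool_pos: [0.5015, 0.364, 0.0893]
tool_rot: [-3.141, -0.0, -3.032]
contact_force: [-0.0, -0.5, 0.2]
opening: 0.0915
grip_force: 0.0
```

```bash
python3 -c "
from h import *
st()
for c in ('scene','top'):
  im=pic(c,c+'13.png')
  for n in ('tile1','roll1'):
    for r in search_frame(c,n): print(c,n,np.round(r['at'],3),sf(np.array(r['at'])*1000),r['confidence'])
"
```

```text
t 72.13 slabframe [-115.6  398.2] z 119.3 yawerr 0.0 F fwd/left/up -0.1 -0.5 0.2 open 0.09151777655222319
scene tile1 [ 0.641 -0.144  0.038] [ -32.1 -121.5] 0.94
scene tile1 [0.63  0.128 0.039] [-13.6 149.1] 0.83
scene tile1 [0.519 0.381 0.034] [-96.4 413.1] 0.24
scene roll1 [0.611 0.108 0.064] [-34.5 131.9] 0.97
scene roll1 [0.436 0.261 0.026] [-191.9  302.8] 0.92
scene roll1 [0.471 0.5   0.027] [-131.5  536.7] 0.88
scene roll1 [ 0.623 -0.018  0.063] [-36.4   5.2] 0.86
scene roll1 [0.519 0.383 0.037] [-96.4 415. ] 0.81
scene roll1 [0.291 0.329 0.024] [-328.5  385.9] 0.55
top tile1 [ 0.619 -0.03   0.04 ] [-41.8  -6.4] 0.96
top tile1 [ 0.634 -0.153  0.04 ] [ -39.7 -130. ] 0.91
top tile1 [0.601 0.098 0.04 ] [-45.6 122.7] 0.56
top roll1 [ 0.621 -0.031  0.068] [-40.1  -7.1] 0.81
top roll1 [0.358 0.468 0.029] [-247.4  517.7] 0.67
top roll1 [0.425 0.252 0.03 ] [-204.1  295.6] 0.67
top roll1 [0.602 0.102 0.066] [-44.2 126.5] 0.65
top roll1 [0.461 0.509 0.025] [-140.5  546.7] 0.53
```

>>> step_arm(commands=[{"translation":[0,0.8,20],"roll":0},{"translation":[0,0,20],"roll":0},{"translation":[0,0,20],"roll":0},{"translation":[0,0,20],"roll":0},{"translation":[0,0,12],"roll":0},{"translation":[0,0,8],"roll":0},{"translation":[0,0,4],"roll":0},{"translation":[0,0,0],"roll":0}])

```text
time: 73.1
tool_pos: [0.5013, 0.3652, -0.0149]
tool_rot: [-3.141, -0.001, -3.033]
contact_force: [-0.7, 0.5, -1.2]
opening: 0.0917
grip_force: 0.0
```

>>> step_arm(commands=[{"translation":[0,0,0],"roll":0},{"translation":[0,0,0],"roll":0},{"translation":[0,0,0],"roll":0},{"translation":[0,0,0],"roll":0},{"translation":[0,0,0],"roll":0},{"translation":[0,0,0],"roll":0}], fingers=0, grip_force=30)

```text
time: 73.6
tool_pos: [0.5016, 0.3656, -0.0139]
tool_rot: [3.141, 0.001, -3.032]
contact_force: [-0.5, -0.7, 3.7]
opening: 0.064
grip_force: 30.0
```

>>> step_arm(commands=[{"translation":[0,0,-5],"roll":0},{"translation":[0,0,-10],"roll":0},{"translation":[0,0,-15],"roll":0},{"translation":[0,0,-20],"roll":0},{"translation":[0,0,-20],"roll":0},{"translation":[0,0,-20],"roll":0},{"translation":[0,0,0],"roll":0},{"translation":[0,0,0],"roll":0}])

```text
time: 74.27
tool_pos: [0.502, 0.3657, 0.0768]
tool_rot: [3.14, 0.003, -3.032]
contact_force: [-0.7, -0.3, -2.1]
opening: 0.0638
grip_force: 30.0
```

```bash
python3 -c "
from h import *
st()
"
```

```text
t 74.27 slabframe [-115.   399.8] z 106.8 yawerr 0.0 F fwd/left/up -0.7 -0.2 -2.1 open 0.06381772377474453
```

>>> step_arm(commands=[{"translation":[-3.2,-22,0],"roll":0},{"translation":[-3.2,-22,0],"roll":0},{"translation":[-3.2,-22,0],"roll":0},{"translation":[-3.2,-22,0],"roll":0},{"translation":[-3.2,-22,0],"roll":0},{"translation":[-3.2,-22,0],"roll":0},{"translation":[-3.2,-22,0],"roll":0},{"translation":[-3.2,-22,0],"roll":0},{"translation":[-3.2,-22,0],"roll":0},{"translation":[-3.2,-22,0],"roll":0},{"translation":[-3.2,-22,0],"roll":0},{"translation":[-3.2,-22,0],"roll":0},{"translation":[-3.2,-22,0],"roll":0},{"translation":[-3.2,-22,0],"roll":0},{"translation":[-3.2,-22,0],"roll":0},{"translation":[-3.2,-22,0],"roll":0},{"translation":[-3.2,-22,0],"roll":0},{"translation":[-3.2,-22,0],"roll":0},{"translation":[-3.2,-22,0],"roll":0},{"translation":[-3.2,-22,0],"roll":0}])

```text
time: 75.93
tool_pos: [0.612, -0.0659, 0.0736]
tool_rot: [3.14, -0.003, -3.032]
contact_force: [0.2, 0.7, -2.3]
opening: 0.0637
grip_force: 30.0
```

>>> step_arm(commands=[{"translation":[-2.9,-22.4,0],"roll":0},{"translation":[-2.9,-22.4,0],"roll":0},{"translation":[-2.9,-22.4,0],"roll":0},{"translation":[-2.9,-22.4,0],"roll":0},{"translation":[0,0,0],"roll":0},{"translation":[0,0,0],"roll":0},{"translation":[0,0,0],"roll":0}])

```text
time: 76.52
tool_pos: [0.6333, -0.1522, 0.074]
tool_rot: [3.14, -0.002, -3.033]
contact_force: [-0.3, 0.9, -2.6]
opening: 0.0634
grip_force: 30.0
```

```bash
python3 -c "
from h import *
st();print(observe()['grip_force'])
"
```

```text
t 76.52 slabframe [ -40.9 -129.3] z 104.0 yawerr -0.0 F fwd/left/up -0.2 1.0 -2.6 open 0.06338779303772434
29.99952387996018
```

>>> step_arm(commands=[{"translation":[-1,-0.7,15],"roll":0},{"translation":[0,0,15],"roll":0},{"translation":[0,0,12],"roll":0},{"translation":[0,0,8],"roll":0},{"translation":[0,0,5],"roll":0},{"translation":[0,0,2],"roll":0},{"translation":[0,0,0],"roll":0},{"translation":[0,0,0],"roll":0}])

```text
time: 77.18
tool_pos: [0.6357, -0.1535, 0.019]
tool_rot: [-3.141, 0.001, -3.032]
contact_force: [0.3, 0.2, -1.4]
opening: 0.0637
grip_force: 30.0
```

>>> step_arm(commands=[{"translation":[0,0,1],"roll":0},{"translation":[0,0,0],"roll":0}])

```text
time: 77.35
tool_pos: [0.6356, -0.1536, 0.018]
tool_rot: [-3.141, 0.001, -3.032]
contact_force: [0.2, -0.6, -1.3]
opening: 0.0633
grip_force: 30.0
```

>>> step_arm(commands=[{"translation":[0,0,0.7],"roll":0},{"translation":[0,0,0],"roll":0}])

```text
time: 77.52
tool_pos: [0.6354, -0.1535, 0.0169]
tool_rot: [-3.142, 0.0, -3.033]
contact_force: [-0.3, 1.0, -1.7]
opening: 0.0639
grip_force: 30.0
```

```bash
python3 -c "
from h import *
st()
"
```

```text
t 77.52 slabframe [ -38.9 -130.9] z 46.9 yawerr 0.0 F fwd/left/up -0.2 1.1 -1.7 open 0.06394640439206842
```

>>> step_arm(commands=[{"translation":[0,0,1],"roll":0},{"translation":[0,0,0],"roll":0}])

```text
time: 77.68
tool_pos: [0.6352, -0.1535, 0.0157]
tool_rot: [3.141, -0.0, -3.032]
contact_force: [-0.2, -0.2, -2.4]
opening: 0.0639
grip_force: 30.0
```

>>> step_arm(commands=[{"translation":[0,0,0.8],"roll":0},{"translation":[0,0,0],"roll":0}])

```text
time: 77.85
tool_pos: [0.6353, -0.1535, 0.0152]
tool_rot: [-3.142, 0.0, -3.032]
contact_force: [-1.1, 0.2, 0.1]
opening: 0.0635
grip_force: 30.0
```

```bash
python3 -c "
from h import *
st()
"
```

```text
t 77.85 slabframe [ -38.9 -130.8] z 45.2 yawerr 0.0 F fwd/left/up -1.1 0.3 0.1 open 0.06354099742493655
```

Contact. I release, rise and retreat, then check everything.

>>> step_arm(commands=[{"translation":[0,0,0],"roll":0},{"translation":[0,0,0],"roll":0},{"translation":[0,0,0],"roll":0},{"translation":[0,0,0],"roll":0},{"translation":[0,0,0],"roll":0},{"translation":[0,0,-15],"roll":0},{"translation":[0,0,-20],"roll":0},{"translation":[0,0,-25],"roll":0},{"translation":[0,0,-25],"roll":0},{"translation":[0,0,-25],"roll":0},{"translation":[30,0,0],"roll":0},{"translation":[30,0,0],"roll":0},{"translation":[30,0,0],"roll":0},{"translation":[30,0,0],"roll":0},{"translation":[30,0,0],"roll":0},{"translation":[30,0,0],"roll":0},{"translation":[30,0,0],"roll":0},{"translation":[0,0,0],"roll":0},{"translation":[0,0,0],"roll":0}], fingers=1.0)

```text
time: 79.43
tool_pos: [0.4259, -0.1766, 0.1255]
tool_rot: [-3.141, 0.001, -3.034]
contact_force: [0.4, 0.2, 0.2]
opening: 0.092
grip_force: 0.0
```

```bash
python3 -c "
from h import *
st()
a=pic('scene','s14.png')[160:360,180:380,::-1];b=pic('top','t14.png')[100:260,240:440,::-1]
for n in ('tile1','roll1'):
    for r in search_frame('top',n): print(n,np.round(r['at'],3),sf(np.array(r['at'])*1000),r['confidence'])
cv2.imwrite('pics/s14c.png',np.hstack([cv2.resize(a,(400,400),interpolation=2),cv2.resize(b,(400,320),interpolation=2).repeat(1,0) if 0 else cv2.copyMakeBorder(cv2.resize(b,(400,320),interpolation=2),0,80,0,0,0)]))
"
```

```text
t 79.43 slabframe [-249.6 -131. ] z 155.5 yawerr -0.001 F fwd/left/up 0.5 0.2 0.2 open 0.0919572910321235
tile1 [ 0.62  -0.03   0.036] [-41.   -6.9] 0.85
tile1 [ 0.632 -0.146  0.039] [ -41.1 -123.5] 0.66
tile1 [0.603 0.096 0.036] [-44.3 121.1] 0.57
roll1 [ 0.634 -0.154  0.07 ] [ -40.1 -131. ] 0.81
roll1 [0.426 0.252 0.032] [-203.4  294.6] 0.75
roll1 [0.466 0.495 0.023] [-136.5  532.2] 0.72
roll1 [0.603 0.101 0.067] [-43.1 125.3] 0.69
roll1 [ 0.622 -0.029  0.072] [-38.1  -5.6] 0.65
roll1 [0.291 0.32  0.023] [-329.9  377.6] 0.6
```

View pics/s14c.png

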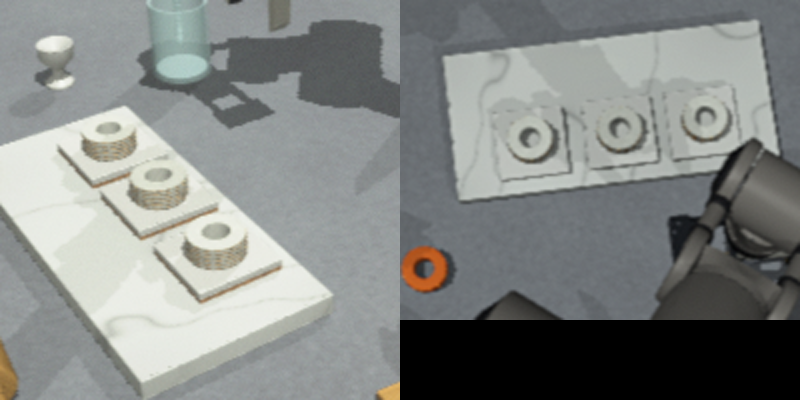

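All three tiles lie flat on the slab, cork down. Each has a roll flat on its middle; the rolls show at about (532,138), (621,129) and (706,118). The jug and egg cup have not moved, so I hand in.

```bash
python3 -c "
from cell import *
print(hand_in())"
```

```text
the job is handed in; nothing more can be done
None
```

I handed the job in at about 79 s. In the last pictures all three tiles lie flat, cork down and wholly on the slab, each with a twine roll flat within about 10 mm of its middle, and the jug and egg cup look undisturbed; `hand_in()` gave no verdict.

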